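# Swap the fixture's dust cap for the extension ring from under a loaded case

## Robot

A 6-joint arm with a two-finger parallel gripper is mounted at the origin on a cart in front of the work surface, level with it; the furniture and walls round the work are solid. World frame = base frame: x ahead of the robot, y to its left, z up, the work surface at z = 0. Lengths are in m, angles in rad, forces in N, time in s.
With the tool pointing down it reaches from about 0.35 to 0.85 m from the base axis. Payload 8.1 kg.
Tool frame: the origin (TCP) lies on the mounting face of the last link; the fingertips stand 173 mm ahead of it and the grasp point (between the pads) lies 155 mm ahead of it; z points along the fingers, y is the line along which they close (so a half turn about z gives the same grasp; the last joint's range is limited). The gripper opens to 85 mm and grips with 20 to 120 N. Pads are 22 mm wide; open, the fingers measure 114 mm over their backs; the gripper's body (76 mm by 85 mm) begins 54 mm behind the grasp point. The pads swing forward as they close: fully open they stand 13 mm farther back than shut.
Start: joints at [-1.375, 0.13, 1.488, -0, 1.523, -0.085], TCP at [0.166, -0.577, 0.405] pointing down, gripper open.
Joint ranges: [-2.96, 2.96], [-0.89, 2.26], [0.02, 2.5], [-1.34, 4.48], [0, 2.73], [-2.66, 2.66]. Speed limits (rad/s): [2.39, 2.39, 2.79, 3.14, 3.14, 3.14].

## Interface

Orientations are given as a rotation vector (axis times angle).
In Python, from bench import env, cams, models gives the robot as it stands.
- The arm moves only by the tool play_rows, never from a script. Its argument "motion" is a list that holds one entry, the list of rows, each a list of 7 numbers: the turn, a rotation vector about the tool's x, y, z scaled (see below), then the shift along the tool's x, y, z scaled (see below), then the closure, from -1 (fully open) to 1 (shut), so that 0 is half open. In form: [[[rx, ry, rz, x, y, z, jaw], ...]]. A call has 1 to 20 rows; each row is the pose to reach, as a shift and turn from the pose commanded when the call began, along the tool's axes at that moment; what a row does not reach only later rows make up. The controller multiplies each number of a shift by 50 cm and each number of a turn by 30 degrees. A row lasts 1/8 s, in which the tool goes at most 62.5 mm and 10.7 degrees, less where a joint would pass 70% of its speed; a pose out of reach is approached as far as the arm can. A call with a number of a shift or a turn outside -1 to 1 is refused whole. A call with a gripper value outside its range is refused whole. The fingers move at their own pace and stop on an object; the grip force is fixed at half the most. Time passes only in rows, so rows that repeat a pose let the fingers close. It gives the time, the measured TCP pose, the force, the opening and the grip force at its end, in the units of the state.
- env.state(): the state, without advancing time (a new reading comes with each control period).
- cams.grab_frame(name): name is "side" or "top"; returns a dict with "image" (384x512x3 uint8, red, green, blue), "fx", "fy", "cx", "cy" (pixels), "dist_coeffs" ([k1, k2, p1, p2, k3] as OpenCV has them; the pictures are not rectified), "pose" (4x4, takes a point from camera to world coordinates). Camera axes: x right, y down, z forward; pixel columns grow to the right and rows downward; lengths in m; the calibration is good to about 2 mm. A picture is of the moment at which its call begins. There is no depth.
- env.finish_job(): hands the job in; it is judged then, once.
Trained networks look in the newest picture that a camera, given by its name, has taken for a name from the list of things; names that differ only in an ending like _2 or _b are one class to them, and where a whole thing is asked for, a point or a joint stands for the part that bears it (a point fixed in the world has none). Each returns a list of dicts, best first, with "score" (0 to 1); they miss things now and then, are a little off and sometimes report something else, mostly with a low value. They report only what shows in the picture. A call takes as long as a camera call. They do not tell look-alikes from the thing itself.
- models.boxes_of(camera, label): "bbox" ([centre column, centre row, width, height] in pixels, round what is visible of it).
The state is a dict: "time": time; "joint_pos": joint angles; "joint_velocities": joint speeds; "tau": joint torques, N m; "ee_pos": TCP position; "tool_rot": TCP orientation; "force": force on the tool from outside, world axes, zero at the start; "moment": the same for the moment, N m; "gripper_width": finger opening in m; "gripper_force": force on a finger pad.
Only numpy, scipy, OpenCV 4.12 (cv2) and the standard library are available. Lean on these libraries where they do the work, as an engineer would, in place of code of your own. Each camera call takes 0.05 s, during which the arm holds its last target. There are 200 camera calls.

## Task

The extension ring is needed in the bench fixture, but it lies in the clear-lidded case and a camera battery and a radio receiver stand on the lid: set both of these aside on the grey mat and open the case. Put the dust cap that covers the fixture's well into the case's empty pocket and seat the ring in the well in its place, flat and the same way up, then close the case fully and put the battery and the receiver back on the lid, each where it stood and lying the way it lay.

Things in the scene. Friction and masses are not known exactly. Their poses are not given: they have to be found in the camera images.
- battery: black camera battery, a plain block 56 mm (its x) by 38 mm (its y) by 21 mm high, 75 g, lying loose on the case's lid at the start. Origin at the centre of its underside, z up. Grasp it across the 38 mm
- receiver: black radio flash receiver, longer and taller than the battery: 75 mm (its x) by 40 mm (its y) by 29 mm high, 60 g, lying loose on the case's lid at the start, beside the battery. Origin at the centre of its underside, z up. Grasp it across the 40 mm
- extension_ring: black lens extension ring with a silver rim, a tube of 62 mm outer diameter, about 45 mm bore, 26 mm high, 90 g; at the start it lies in the left (+y) pocket of the closed case and is seen through the clear lid. Origin at the centre of its underside, z up
- dust_cap: plain black round cap, 59 mm in diameter, 18 mm high, closed on top, 14 g; at the start it sits in the fixture's well. Origin at the centre of its underside, z up
- case: flat fixed case, 120 mm (its x) by 230 mm (its y), clear hinged lid, front at -x. Origin: centre of its underside. Tray rim 10 mm high; foam insert (top at z 8 mm) has two round pockets, things rest at z 3 mm in them: the ring's, 67 mm wide, at (0, +55 mm), and the empty one, 65 mm, at (0, -55 mm). Closed lid: top at z 38 mm, inside at z 35 mm. Hinge axis: along y through (+60 mm, z 10 mm)
- case_lid (a joint): lid angle, 0 shut, 1.75 fully open (just past upright); grows as the front edge rises and swings over to the case's +x. A friction hinge (0.1 N m) holds the lid at whatever angle it is left, so it must be moved or pressed all the way shut; at the grip that takes about 1 to 2 N
- lid_grip (a point): middle of the upright black finger grip on the lid's front edge: a block 10 mm thick (case x), 24 mm wide (case y), standing 24 mm above the lid's top; this point is 16 mm above that top, at (-48, 0, 54) mm in the case's frame when shut. Pinched across its 24 mm (along the hinge) it can pivot between the fingers while the lid swings. Axes turn with the lid
- free_pocket (a point): centre of the floor of the case's empty round pocket (65 mm in diameter, 5 mm deep), 3 mm above the bench; axes as the case's
- well (a point): centre of the floor of the fixture's round well, 67 mm in diameter and 6 mm deep, in a square aluminium plate (110 x 110 x 16 mm, fixed to the bench); 10 mm above the bench
- mat: thin grey mat fixed on the bench, 120 mm (its x) by 130 mm (its y), 3 mm thick, where things are set aside. Origin at the centre of its underside, z up; top at z 3 mm
Not all that is in view belongs to the job. What is shaped like the dust_cap but blue or red is not meant.

How it is judged:
By the outcome, as a careful person would: the job done as asked, in the order asked, and still so for the second after the job is handed in, with the robot touching nothing.
It also fails if it takes over 144 s, if anything falls off the work surface, if the arm or the gripper's body presses on something with over 40 N, if the wrist force passes 120 N, or if a joint passes its speed limit or range.

## Working session

There is one attempt and no reset: what is moved stays moved. The work goes in short steps, Python scripts to look and compute and a tool call to move; the robot and the scene stay as the last step left them, time stands still between calls to the robot, and variables do not carry over. Pictures are saved under pics/ and viewed, at most 14 in all, crops included, and the job is handed in when it is done.

Besides the shell and the picture viewer there is one more tool, called by a JSON object that holds its "method" and its "body". play_rows: Moves the arm, as the interface text tells. Its arguments: {"type":"object","properties":{"motion":{"type":"array","items":{"type":"array","items":{"type":"array","items":{"type":"number","minimum":-1,"maximum":1}}}}},"required":["motion"]}

```bash
mkdir -p pics; ls; cat > h.py <<'E'
import numpy as np, cv2
from scipy.spatial.transform import Rotation as R
from bench import env, cams, models
def KD(f): return np.array([[f['fx'],0,f['cx']],[0,f['fy'],f['cy']],[0,0,1.]]), np.array(f['dist_coeffs'])
def world(f,u,v,z):
    K,D=KD(f); p=cv2.undistortPoints(np.array([[[u,v]]],float),K,D)[0,0]
    T=np.array(f['pose']); d=T[:3,:3]@[p[0],p[1],1]; o=T[:3,3]
    return o+d*(z-o[2])/d[2]
def pix(f,P):
    K,D=KD(f); T=np.linalg.inv(np.array(f['pose'])); 
    return cv2.projectPoints(np.array(P,float).reshape(-1,1,3),cv2.Rodrigues(T[:3,:3])[0],T[:3,3],K,D)[0][:,0]
def save(f,name,crop=None,s=1):
    im=f['image'][:,:,::-1]
    if crop: im=im[crop[1]:crop[3],crop[0]:crop[2]]
    cv2.imwrite('pics/'+name,cv2.resize(im,None,fx=s,fy=s,interpolation=cv2.INTER_CUBIC))
E
python3 - <<'E'
from h import *
s=env.state(); print(s)
for c in ['top','side']:
    f=cams.grab_frame(c); save(f,c+'0.png',s=1.55); print(c,f['fx'],np.round(f['pose'],3).tolist())
    for l in ['battery','receiver','extension_ring','dust_cap','case','case_lid','lid_grip','mat']:
        print(l,[(np.round(d['bbox']).tolist(),round(d['score'],2)) for d in models.boxes_of(c,l)][:4])
E
```

```text
pics
{'time': 0.0, 'joint_pos': array([-1.37536779e+00,  1.31157887e-01,  1.48931672e+00, -3.00038564e-06,
        1.52298338e+00, -8.54237866e-02]), 'joint_velocities': array([-1.60470600e-03,  8.38968782e-04,  9.55988156e-04, -9.00886887e-04,
        1.11653217e-03, -2.56898269e-06]), 'tau': array([ 1.81727322e-03, -5.69403327e+01, -5.00544977e+01, -6.13652855e-05,
        1.49704213e-02,  1.06981670e-05]), 'ee_pos': array([ 0.16626569, -0.57625568,  0.40362552]), 'tool_rot': array([-3.10882414e+00, -4.39452877e-01,  1.65681329e-04]), 'force': array([-1.0818522 ,  0.06654837, -0.85497173]), 'moment': array([0.02130808, 0.0149639 , 0.00507986]), 'gripper_force': 0.0, 'gripper_width': 0.08555294387725201}
top 425.37444545062965 [[-0.019, -0.993, 0.114, 0.493], [-1.0, 0.02, 0.005, -0.137], [-0.007, -0.114, -0.993, 1.026], [0.0, 0.0, 0.0, 1.0]]
battery [([227.0, 232.0, 18.0, 29.0], 0.57)]
receiver [([191.0, 231.0, 22.0, 34.0], 0.65)]
extension_ring []
dust_cap [([307.0, 120.0, 25.0, 26.0], 0.91), ([287.0, 228.0, 22.0, 25.0], 0.61), ([308.0, 275.0, 24.0, 21.0], 0.56)]
case [([189.0, 237.0, 104.0, 62.0], 0.94)]
case_lid [([190.0, 236.0, 103.0, 60.0], 0.8), ([191.0, 237.0, 106.0, 56.0], 0.27)]
lid_grip [([191.0, 233.0, 99.0, 58.0], 0.81), ([193.0, 231.0, 25.0, 35.0], 0.66), ([287.0, 223.0, 52.0, 56.0], 0.62)]
mat [([355.0, 199.0, 56.0, 50.0], 0.86)]
side 439.59167544657566 [[-0.9, -0.167, 0.403, 0.152], [-0.436, 0.36, -0.825, 0.769], [-0.008, -0.918, -0.397, 0.499], [0.0, 0.0, 0.0, 1.0]]
battery [([276.0, 216.0, 26.0, 20.0], 0.96)]
receiver [([256.0, 227.0, 37.0, 23.0], 0.69)]
extension_ring []
dust_cap [([345.0, 207.0, 24.0, 16.0], 0.76), ([216.0, 181.0, 23.0, 13.0], 0.75), ([293.0, 202.0, 26.0, 12.0], 0.64)]
case [([256.0, 251.0, 104.0, 78.0], 0.82)]
case_lid [([258.0, 247.0, 105.0, 76.0], 0.6)]
lid_grip [([254.0, 246.0, 103.0, 77.0], 0.68), ([293.0, 202.0, 23.0, 14.0], 0.32)]
mat []
```

View pics/top0.png

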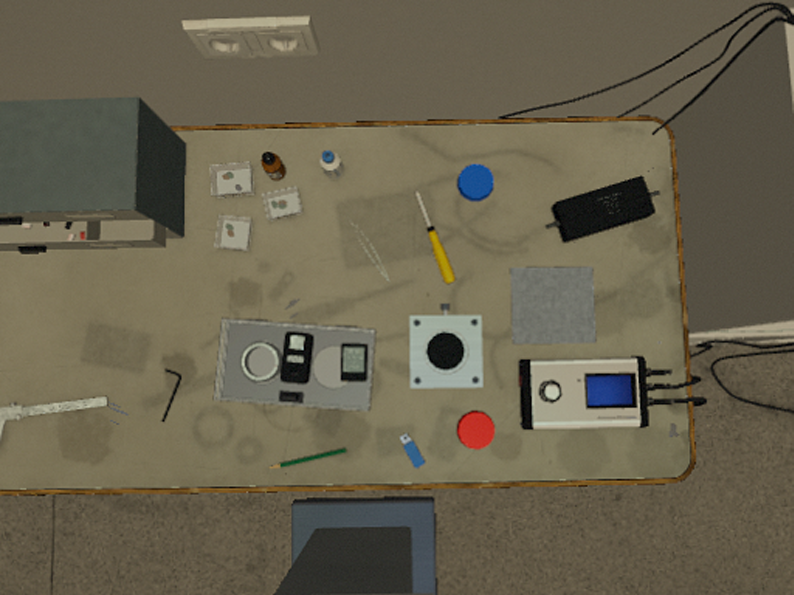

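View pics/side0.png

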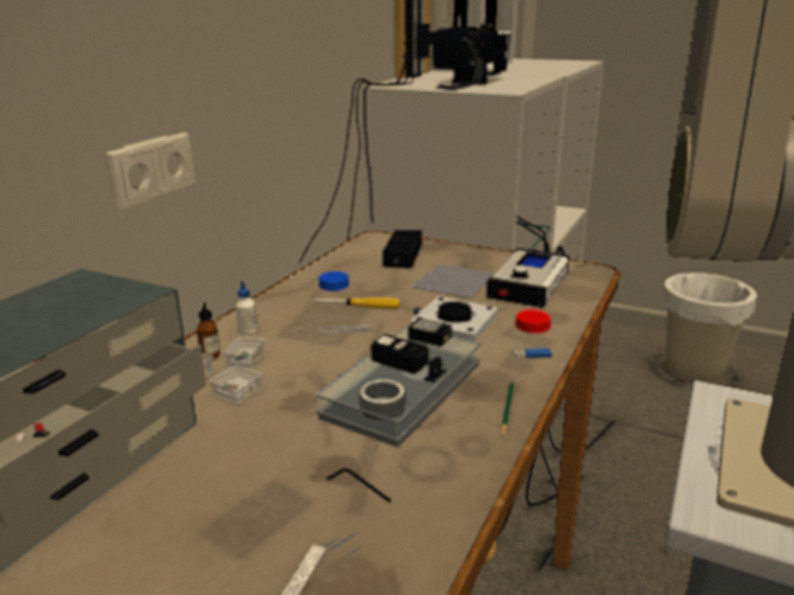

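```bash
python3 - <<'E'
from h import *
f=cams.grab_frame('top'); save(f,'topc.png',(120,180,400,310),2.85)
for (u,v,z) in [(189,237,.02),(227,232,.059),(191,231,.067),(287,228,.028),(308,275,.02),(307,120,.02),(355,199,.003)]: print(u,v,np.round(world(f,u,v,z),4))
E
```

```text
189 237 [0.4981 0.0493 0.02  ]
227 232 [ 0.5076 -0.0442  0.059 ]
191 231 [0.5112 0.0361 0.067 ]
287 228 [ 0.5147 -0.1816  0.028 ]
308 275 [ 0.4048 -0.2281  0.02  ]
307 120 [ 0.7748 -0.237   0.02  ]
355 199 [ 0.5816 -0.3485  0.003 ]
```

View pics/topc.png

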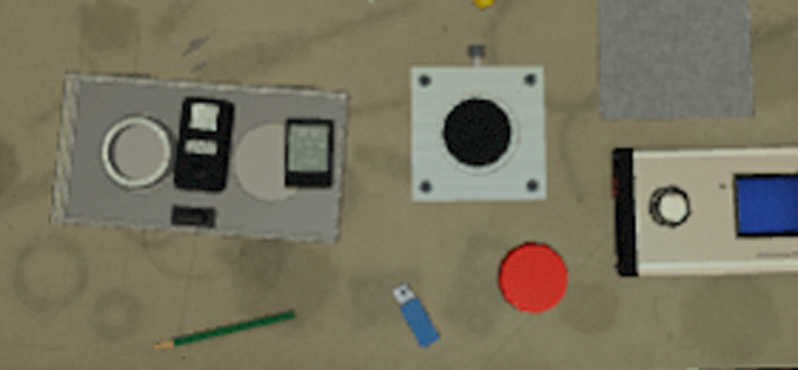

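The top crop shows the fixture with the black cap at crop (477,132). The case is yawed a few degrees, with its corners at (68,72), (348,95), (338,241) and (52,221). The receiver is at (205,143), the battery at (309,153), the grip at (193,216), the ring at (137,152) and the free pocket at (272,162). The side view agrees with this. Next I'll measure more exactly.

```bash
python3 - <<'E'
from h import *
from scipy.optimize import least_squares
f=cams.grab_frame('top'); np.save('top0.npy',f['image'])
C=lambda u,v:((u+.5)/2.85-.5+120,(v+.5)/2.85-.5+180)
g=f['image'].max(2).astype(float)
# dark blobs
G=cv2.resize(g[180:310,120:400].astype(np.uint8),None,fx=4,fy=4,interpolation=cv2.INTER_CUBIC)
def blob(mask,u,v):
    n,l,s,c=cv2.connectedComponentsWithStats(mask.astype(np.uint8)); k=l[int(v),int(u)]
    pts=np.argwhere(l==k)[:,::-1].astype(np.float32); return c[k],cv2.minAreaRect(pts),s[k],l==k
q=4/2.85
for n,u,v,z,th in [('rec',205,170,.067,60),('bat',290,180,.059,60),('cap',477,132,.028,60),('grip',193,216,.062,60)]:
    c,r,s,m=blob(G<th,u*q,v*q); 
    P=cv2.boxPoints(r); W=[world(f,(p[0]+.5)/4-.5+120,(p[1]+.5)/4-.5+180,z)[:2] for p in P]
    W=np.array(W); print(n,'cen',np.round(world(f,(r[0][0]+.5)/4-.5+120,(r[0][1]+.5)/4-.5+180,z),4),'size',np.round([np.linalg.norm(W[0]-W[1]),np.linalg.norm(W[1]-W[2])],4),'dirs',np.round(np.degrees([np.arctan2(*(W[1]-W[0])[::-1]),np.arctan2(*(W[2]-W[1])[::-1])]),1), s)
for n,u,v,z in [('TL',68,72,.038),('BL',52,221,.038),('TR',348,95,0),('BR',338,241,0),('TR',348,95,.01),('BR',338,241,.01),('ringtop',137,152,.029),('pocket',272,162,.006),
  ('wTL',412,68,.016),('wTR',543,67,.016),('wBR',545,199,.016),('wBL',411,199,.016),('mTL',600,0,.003),('mBL',600,117,.003),('mBR',752,115,.003)]:
    print(n,np.round(world(f,*C(u,v),z),4))
s=env.state(); print(R.from_rotvec(s['tool_rot']).as_matrix().round(3))
E
```

```text
rec cen [0.5128 0.0369 0.067 ] size [0.0735 0.045 ] dirs [ -6.6 -97.8] [ 242  136   87  135 7293]
bat cen [ 0.5045 -0.0463  0.059 ] size [0.0545 0.0383] dirs [ -2.  -92.7] [ 400  167   69   97 2604]
cap cen [ 0.5193 -0.1815  0.028 ] size [0.0542 0.0542] dirs [ -43.5 -133.6] [ 622  139   94   94 6847]
grip cen [0.4565 0.0453 0.062 ] size [0.0144 0.0337] dirs [ -3.9 -94.8] [ 241  289   61   30 1465]
TL [0.5745 0.1528 0.038 ]
BL [0.4537 0.1644 0.038 ]
TR [ 0.5534 -0.0746  0.    ]
BR [ 0.4315 -0.0646  0.    ]
TR [ 0.5529 -0.0752  0.01  ]
BR [ 0.4321 -0.0653  0.01  ]
ringtop [0.5082 0.0976 0.029 ]
pocket [ 0.4982 -0.0106  0.006 ]
wTL [ 0.574  -0.1294  0.016 ]
wTR [ 0.5727 -0.2387  0.016 ]
wBR [ 0.4634 -0.237   0.016 ]
wBL [ 0.4656 -0.1265  0.016 ]
mTL [ 0.6299 -0.2903  0.003 ]
mBL [ 0.5305 -0.2867  0.003 ]
mBR [ 0.5296 -0.415   0.003 ]
[[ 0.961  0.277 -0.   ]
 [ 0.277 -0.961 -0.   ]
 [-0.     0.    -1.   ]]
```

```bash
cat > ov.py <<'E'
from h import *
def box(x,y,yaw,lx,ly,z):
    c=R.from_euler('z',yaw).as_matrix()[:2,:2]
    p=np.array([[-1,-1],[1,-1],[1,1],[-1,1]])*[lx/2,ly/2]; p=p@c.T+[x,y]
    return np.c_[p,np.full(4,z)]
def circ(x,y,r,z):
    t=np.linspace(0,6.28,40); return np.c_[x+r*np.cos(t),y+r*np.sin(t),np.full(40,z)]
def loc(case,x,y): 
    c,s=np.cos(case[2]),np.sin(case[2]); return case[0]+c*x-s*y, case[1]+s*x+c*y
def overlay(f,shapes,crop,s):
    im=cv2.resize(f['image'][crop[1]:crop[3],crop[0]:crop[2],::-1],None,fx=s,fy=s,interpolation=cv2.INTER_CUBIC)
    for P,col in shapes:
        p=(pix(f,P)+.5-[crop[0],crop[1]])*s; cv2.polylines(im,[np.round(p*8).astype(np.int32)],True,col,1,cv2.LINE_AA,3)
    return im
E
cat > t.py <<'E'
from ov import *
case=(.5033,.044,-.0925); sh=[]
r,g,y,m=(0,0,255),(0,255,0),(0,255,255),(255,0,255)
sh+=[(box(*case,.12,.23,0),r),(box(*case,.12,.23,.038),g)]
sh+=[(circ(*loc(case,0,.055),.031,.029),y),(circ(*loc(case,0,-.055),.0325,.008),y)]
gx=loc(case,-.048,0); sh+=[(box(*gx,case[2],.01,.024,.062),m)]
sh+=[(box(.513,.0393,-.12,.075,.04,.067),y),(box(.5045,-.0453,-.04,.056,.038,.059),y)]
sh+=[(box(.5189,-.1829,.01,.11,.11,.016),r),(circ(.5189,-.1829,.0335,.016),g),(circ(.5193,-.1815,.0295,.028),m)]
sh+=[(box(.58,-.3515,.01,.12,.13,.003),r)]
ft=cams.grab_frame('top'); fs=cams.grab_frame('side')
cv2.imwrite('pics/ovt.png',overlay(ft,sh,(130,165,400,305),2.95)); cv2.imwrite('pics/ovs.png',overlay(fs,sh,(195,160,335,290),5))
E
python3 t.py
```

```text
(no output)
```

View pics/ovt.png

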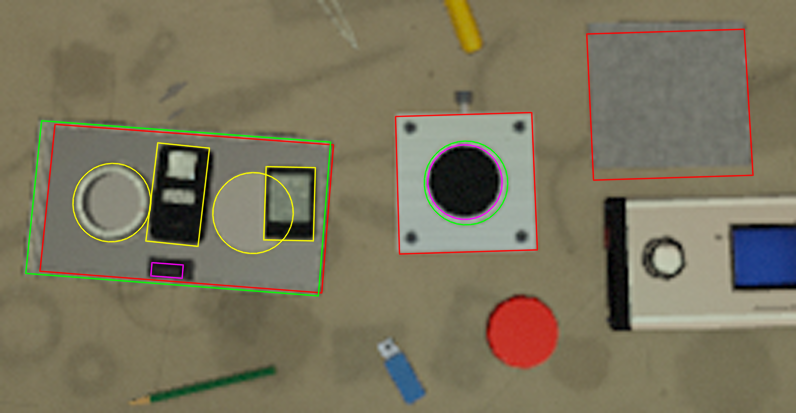

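View pics/ovs.png

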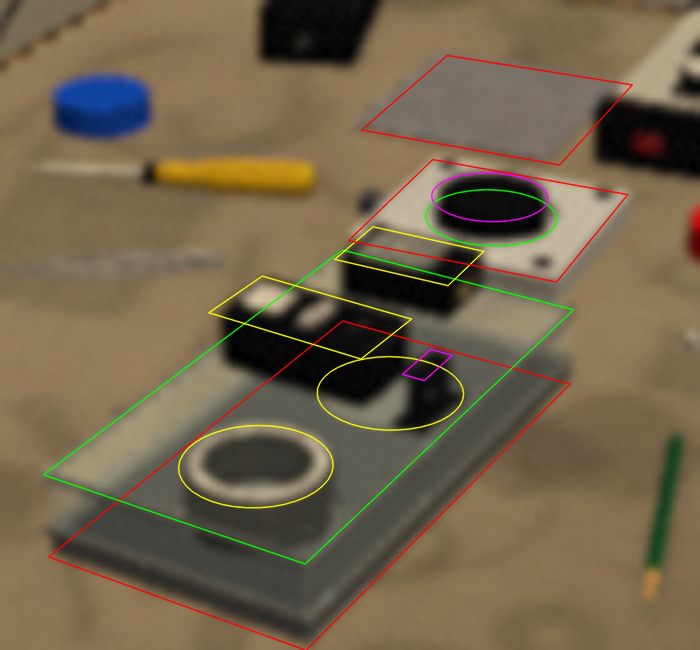

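```bash
cat > mv.py <<'E'
import sys; from h import *
# args: x,y,z,yaw ... world TCP waypoints, tool down; optional 5th = tilt about tool y
def go(*wps):
    s=env.state(); p=np.array(s['ee_pos']); r=R.from_rotvec(s['tool_rot'])
    print('t',round(s['time'],2),'p',p.round(4),'w',round(s['gripper_width'],4),'gf',round(s['gripper_force'],1),'F',np.round(s['force'],1))
    for w in wps:
        x,y,z,yaw=w[:4]; c,n=np.cos(yaw),np.sin(yaw)
        T=R.from_matrix(np.array([[c,n,0],[n,-c,0],[0,0,-1.]]))*R.from_euler('y',w[4] if len(w)>4 else 0)
        t=(r.inv()*T).as_rotvec(); d=r.inv().apply(np.array([x,y,z])-p)
        print(np.round(np.r_[t/np.radians(30),d/.5],4).tolist())
if __name__=='__main__': go(*[eval('('+a+')') for a in sys.argv[1:]])
E
python3 mv.py .5045,-.0453,.30,-.04 .5045,-.0453,.214,-.04
```

```text
t 1.1 p [ 0.1663 -0.5765  0.4047] w 0.0854 gf 0.0 F [ 0.  -0.2 -0. ]
[-0.0, 0.0001, 0.6126, 0.9443, -0.8334, 0.2094]
[-0.0, 0.0001, 0.6126, 0.9443, -0.8334, 0.3814]
```

{"method": "play_rows", "body": {"motion": [[[0,0,0.613,0.944,-0.833,0.209,-0.4],[0,0,0.613,0.944,-0.833,0.209,-0.4],[0,0,0.613,0.944,-0.833,0.209,-0.4],[0,0,0.613,0.944,-0.833,0.209,-0.4],[0,0,0.613,0.944,-0.833,0.209,-0.4],[0,0,0.613,0.944,-0.833,0.209,-0.4],[0,0,0.613,0.944,-0.833,0.209,-0.4],[0,0,0.613,0.944,-0.833,0.209,-0.4],[0,0,0.613,0.944,-0.833,0.209,-0.4],[0,0,0.613,0.944,-0.833,0.209,-0.4],[0,0,0.613,0.944,-0.833,0.209,-0.4],[0,0,0.613,0.944,-0.833,0.209,-0.4],[0,0,0.613,0.944,-0.833,0.209,-0.4],[0,0,0.613,0.944,-0.833,0.209,-0.4],[0,0,0.613,0.944,-0.833,0.209,-0.4]]]}}

```text
time: 2.98
ee_pos: [0.5042, -0.0465, 0.3005]
tool_rot: [3.141, -0.066, 0.001]
force: [0.4, 0.6, 0.5]
gripper_width: 0.0599
gripper_force: 0.0
```

```bash
python3 mv.py .5045,-.0453,.214,-.04; python3 -c "
from h import *
f=cams.grab_frame('side'); save(f,'s1.png',(185,60,345,280),2.7); print(env.state()['ee_pos'],env.state()['tool_rot'])"
```

```text
t 2.98 p [ 0.5042 -0.0465  0.3005] w 0.0599 gf 0.0 F [0.4 0.6 0.5]
[0.0003, -0.001, -0.0035, 0.0005, -0.0024, 0.173]
[ 0.50420751 -0.04630664  0.30045527] [ 3.14078878e+00 -6.53312281e-02  6.87092847e-04]
```

View pics/s1.png

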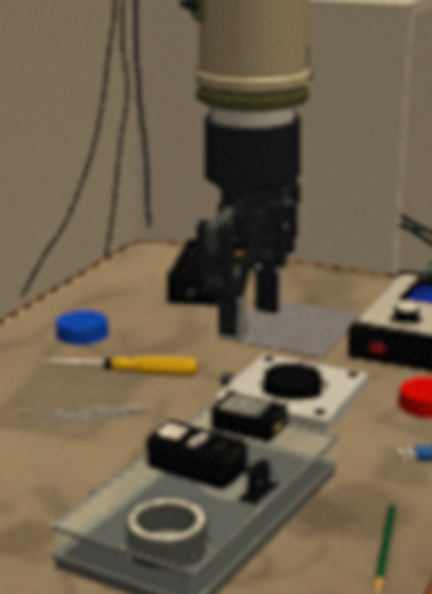

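The fingers sit above and in line with the battery (battery at (248,415), finger ends at (230,330) and (267,305)), so I'll descend and grip.

{"method": "play_rows", "body": {"motion": [[[0,0,0,0,-0.002,0.08,-0.4],[0,0,0,0,-0.002,0.14,-0.4],[0,0,0,0,-0.002,0.173,-0.4],[0,0,0,0,-0.002,0.173,-0.4],[0,0,0,0,-0.002,0.173,0.5],[0,0,0,0,-0.002,0.173,0.5],[0,0,0,0,-0.002,0.173,0.5],[0,0,0,0,-0.002,0.173,0.5],[0,0,0,0,-0.002,0.173,0.5]]]}}

```text
time: 4.15
ee_pos: [0.5053, -0.0447, 0.2155]
tool_rot: [3.14, -0.063, 0.005]
force: [-1.1, -0.2, 7.4]
gripper_width: 0.0368
gripper_force: 60.8
```

```bash
python3 mv.py .5045,-.0453,.30,-.04 .557,-.379,.30,0 .557,-.379,.181,0
```

```text
t 4.15 p [ 0.5053 -0.0447  0.2155] w 0.0368 gf 60.8 F [-1.1 -0.2  7.4]
[0.0011, -0.0056, -0.0002, -0.0011, 0.0013, -0.169]
[0.0012, -0.0056, -0.0766, 0.1306, 0.664, -0.1683]
[0.0012, -0.0056, -0.0766, 0.1299, 0.6638, 0.0697]
```

```bash
python3 mv.py .5053,-.0447,.30,-.04 .563,-.382,.30,0 .563,-.382,.1825,0
```

```text
t 4.15 p [ 0.5053 -0.0447  0.2155] w 0.0368 gf 60.8 F [-1.1 -0.2  7.4]
[0.0011, -0.0056, -0.0002, 0.0005, 0.0001, -0.169]
[0.0012, -0.0056, -0.0766, 0.1428, 0.6695, -0.1682]
[0.0012, -0.0056, -0.0766, 0.1421, 0.6694, 0.0668]
```

{"method": "play_rows", "body": {"motion": [[[0,0,0,0,0,-0.08,0.5],[0,0,0,0,0,-0.169,0.5],[0,0,-0.077,0.143,0.67,-0.168,0.5],[0,0,-0.077,0.143,0.67,-0.168,0.5],[0,0,-0.077,0.143,0.67,-0.168,0.5],[0,0,-0.077,0.143,0.67,-0.168,0.5],[0,0,-0.077,0.143,0.67,-0.168,0.5],[0,0,-0.077,0.143,0.67,-0.168,0.5],[0,0,-0.077,0.143,0.67,-0.168,0.5],[0,0,-0.077,0.143,0.67,-0.168,0.5],[0,0,-0.077,0.143,0.67,-0.06,0.5],[0,0,-0.077,0.143,0.67,0.03,0.5],[0,0,-0.077,0.143,0.67,0.063,0.5],[0,0,-0.077,0.143,0.67,0.063,0.5],[0,0,-0.077,0.143,0.67,0.063,0.5]]]}}

```text
time: 6.02
ee_pos: [0.5632, -0.3817, 0.1838]
tool_rot: [3.14, 0.002, 0.003]
force: [-0.4, -0.6, -0.6]
gripper_width: 0.0364
gripper_force: 62.1
```

```bash
python3 mv.py .563,-.382,.30,0 .513,.0393,.30,-.12 .513,.0393,.219,-.12
```

```text
t 6.03 p [ 0.5632 -0.3817  0.1838] w 0.0364 gf 62.1 F [-0.4 -0.6 -0.6]
[0.0024, -0.0032, 0.0021, 0.0, 0.0008, -0.2323]
[0.0022, -0.0034, 0.2312, -0.0991, -0.8419, -0.2335]
[0.0022, -0.0034, 0.2312, -0.0994, -0.8421, -0.0715]
```

{"method": "play_rows", "body": {"motion": [[[0,0,0,0,0,0.003,0.5],[0,0,0,0,0,0.003,-0.4],[0,0,0,0,0,0.003,-0.4],[0,0,0,0,0,0.003,-0.4],[0,0,0,0,0,-0.1,-0.4],[0,0,0,0,0,-0.232,-0.4],[0,0,0.231,-0.099,-0.842,-0.233,-0.4],[0,0,0.231,-0.099,-0.842,-0.233,-0.4],[0,0,0.231,-0.099,-0.842,-0.233,-0.4],[0,0,0.231,-0.099,-0.842,-0.233,-0.4],[0,0,0.231,-0.099,-0.842,-0.233,-0.4],[0,0,0.231,-0.099,-0.842,-0.233,-0.4],[0,0,0.231,-0.099,-0.842,-0.233,-0.4],[0,0,0.231,-0.099,-0.842,-0.233,-0.4],[0,0,0.231,-0.099,-0.842,-0.233,-0.4],[0,0,0.231,-0.099,-0.842,-0.233,-0.4]]]}}

```text
time: 8.02
ee_pos: [0.5131, 0.0377, 0.2987]
tool_rot: [3.135, -0.192, 0.0]
force: [-0.4, -0.1, 0.3]
gripper_width: 0.0597
gripper_force: 0.0
```

```bash
python3 mv.py .513,.0393,.219,-.12
```

```text
t 8.03 p [0.5131 0.0377 0.2987] w 0.0597 gf 0.0 F [-0.4 -0.1  0.3]
[0.0005, -0.0004, -0.0045, -0.0006, -0.0031, 0.1595]
```

{"method": "play_rows", "body": {"motion": [[[0,0,0,0,-0.002,0.08,-0.4],[0,0,0,0,-0.002,0.13,-0.4],[0,0,0,0,-0.002,0.159,-0.4],[0,0,0,0,-0.002,0.159,-0.4],[0,0,0,0,-0.002,0.159,0.5],[0,0,0,0,-0.002,0.159,0.5],[0,0,0,0,-0.002,0.159,0.5],[0,0,0,0,-0.002,0.159,0.5],[0,0,0,0,-0.002,0.159,0.5]]]}}

```text
time: 9.15
ee_pos: [0.5138, 0.0398, 0.2208]
tool_rot: [3.136, -0.19, 0.005]
force: [-0.1, -0.0, 6.4]
gripper_width: 0.0384
gripper_force: 61.1
```

```bash
python3 mv.py .513,.0393,.30,-.12 .606,-.315,.30,0 .606,-.315,.184,0
```

```text
t 9.15 p [0.5138 0.0398 0.2208] w 0.0384 gf 61.1 F [-0.1 -0.   6.4]
[-0.0001, -0.0055, -0.0014, -0.0011, 0.0012, -0.1584]
[0.0003, -0.0055, -0.2306, 0.2689, 0.6822, -0.1577]
[0.0003, -0.0055, -0.2306, 0.2683, 0.6822, 0.0743]
```

{"method": "play_rows", "body": {"motion": [[[0,0,0,0,0,-0.08,0.5],[0,0,0,0,0,-0.16,0.5],[0,0,-0.231,0.269,0.682,-0.158,0.5],[0,0,-0.231,0.269,0.682,-0.158,0.5],[0,0,-0.231,0.269,0.682,-0.158,0.5],[0,0,-0.231,0.269,0.682,-0.158,0.5],[0,0,-0.231,0.269,0.682,-0.158,0.5],[0,0,-0.231,0.269,0.682,-0.158,0.5],[0,0,-0.231,0.269,0.682,-0.158,0.5],[0,0,-0.231,0.269,0.682,-0.158,0.5],[0,0,-0.231,0.269,0.682,-0.158,0.5],[0,0,-0.231,0.269,0.682,-0.05,0.5],[0,0,-0.231,0.269,0.682,0.04,0.5],[0,0,-0.231,0.269,0.682,0.072,0.5],[0,0,-0.231,0.269,0.682,0.072,0.5],[0,0,-0.231,0.269,0.682,0.072,0.5]]]}}

```text
time: 11.15
ee_pos: [0.606, -0.3141, 0.1847]
tool_rot: [3.141, 0.002, 0.002]
force: [-1.3, 1.1, 4.7]
gripper_width: 0.0385
gripper_force: 64.0
```

```bash
python3 -c "
from ov import *
print(loc((.5033,.044,-.0925),-.048,0))"; python3 mv.py .606,-.315,.30,0 .4555,.0477,.30,-.0925 .4555,.0477,.215,-.0925
```

```text
(np.float64(0.45550520362292535), np.float64(0.04843367108319656))
t 11.15 p [ 0.606  -0.3141  0.1847] w 0.0385 gf 64.0 F [-1.3  1.1  4.7]
[0.0012, -0.0028, 0.0024, 0.0003, 0.0019, -0.2306]
[0.0011, -0.0029, 0.1791, -0.2998, -0.7238, -0.2315]
[0.0011, -0.0029, 0.1791, -0.3, -0.7239, -0.0615]
```

{"method": "play_rows", "body": {"motion": [[[0,0,0,0,0,0,-0.2],[0,0,0,0,0,0,-0.2],[0,0,0,0,0,0,-0.2],[0,0,0,0,0,-0.1,-0.2],[0,0,0,0,0,-0.231,-0.2],[0,0,0.179,-0.3,-0.724,-0.231,-0.2],[0,0,0.179,-0.3,-0.724,-0.231,-0.2],[0,0,0.179,-0.3,-0.724,-0.231,-0.2],[0,0,0.179,-0.3,-0.724,-0.231,-0.2],[0,0,0.179,-0.3,-0.724,-0.231,-0.2],[0,0,0.179,-0.3,-0.724,-0.231,-0.2],[0,0,0.179,-0.3,-0.724,-0.231,-0.2],[0,0,0.179,-0.3,-0.724,-0.231,-0.2],[0,0,0.179,-0.3,-0.724,-0.231,-0.2],[0,0,0.179,-0.3,-0.724,-0.231,-0.2]]]}}

```text
time: 13.02
ee_pos: [0.4559, 0.0459, 0.2987]
tool_rot: [3.138, -0.15, 0.0]
force: [0.3, 0.2, 0.4]
gripper_width: 0.0513
gripper_force: 0.0
```

```bash
python3 mv.py .4555,.0480,.216,-.0925; python3 -c "
from h import *
f=cams.grab_frame('side'); a=f['image'][110:290,185:345,::-1]; f=cams.grab_frame('top'); b=f['image'][160:300,140:400,::-1]
a=cv2.resize(a,None,fx=2.5,fy=2.5); b=cv2.resize(b,None,fx=1.5,fy=1.5); c=np.zeros((450,800,3),np.uint8); c[:,:400]=a; c[:210,410:800]=b; cv2.imwrite('pics/c2.png',c)"
```

```text
t 13.03 p [0.4559 0.0459 0.2987] w 0.0513 gf 0.0 F [0.3 0.2 0.4]
[0.0005, -0.0001, -0.0056, -0.0012, -0.0041, 0.1654]
```

View pics/c2.png

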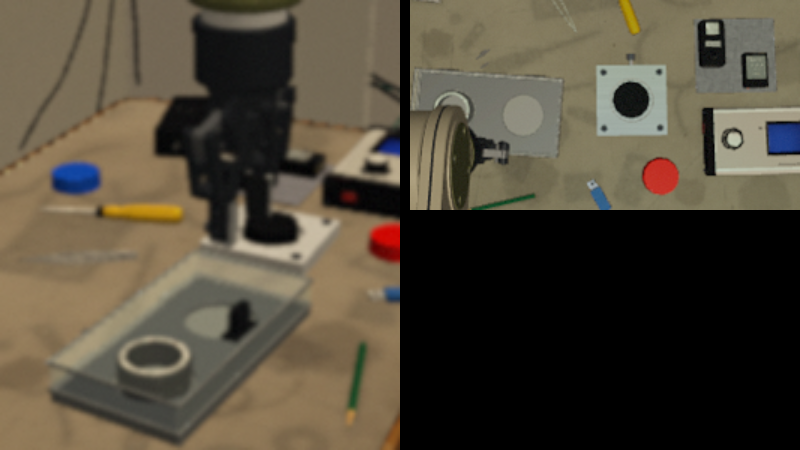

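Both items stand on the mat (crop (711,43) and (755,68)), and the lid is clear with its grip at (238,320). Now I'll pinch the grip.

{"method": "play_rows", "body": {"motion": [[[0,0,-0.003,-0.001,-0.003,0.08,-0.2],[0,0,-0.003,-0.001,-0.003,0.13,-0.2],[0,0,-0.003,-0.001,-0.003,0.163,-0.2],[0,0,-0.003,-0.001,-0.003,0.163,-0.2],[0,0,-0.003,-0.001,-0.003,0.163,0.7],[0,0,-0.003,-0.001,-0.003,0.163,0.7],[0,0,-0.003,-0.001,-0.003,0.163,0.7],[0,0,-0.003,-0.001,-0.003,0.163,0.7],[0,0,-0.003,-0.001,-0.003,0.163,0.7],[0,0,-0.003,-0.001,-0.003,0.163,0.7]]]}}

```text
time: 14.38
ee_pos: [0.4557, 0.0478, 0.2188]
tool_rot: [3.136, -0.144, 0.003]
force: [-2.3, -7.0, 4.1]
gripper_width: 0.022
gripper_force: 58.7
```

```bash
cat > arc.py <<'E'
import sys; from h import *; import mv
# lid arc from angle a0 (now) to angles list; tool stays down; case yaw
def arc(a0,angs,yaw=-.0925,r=.1166,ph0=np.radians(157.8)):
    s=env.state(); p=s['ee_pos']; ys=2*np.arctan2(s['tool_rot'][1],s['tool_rot'][0])
    L=lambda a:np.array([r*np.cos(ph0-a),r*np.sin(ph0-a)])
    w=[]
    for a in angs:
        d=L(a)-L(a0); w.append((p[0]+d[0]*np.cos(yaw),p[1]+d[0]*np.sin(yaw),p[2]+d[1],ys))
    mv.go(*w)
a=[float(x) for x in sys.argv[1:]]; arc(a[0],a[1:])
E
python3 arc.py 0 .15 .3 .45 .6 .75
```

```text
t 14.38 p [0.4557 0.0478 0.2188] w 0.022 gf 58.7 F [-2.3 -7.   4.1]
[0.004, -0.0041, 0.0, 0.0157, 0.0001, -0.0312]
[0.004, -0.0041, 0.0, 0.0358, 0.0001, -0.0598]
[0.004, -0.0041, 0.0, 0.06, 0.0002, -0.085]
[0.004, -0.0041, 0.0, 0.0877, 0.0003, -0.1063]
[0.004, -0.0041, 0.0, 0.1183, 0.0003, -0.1233]
```

{"method": "play_rows", "body": {"motion": [[[0,0,0,0.007,0,-0.015,0.7],[0,0,0,0.016,0,-0.031,0.7],[0,0,0,0.025,0,-0.046,0.7],[0,0,0,0.036,0,-0.06,0.7],[0,0,0,0.048,0,-0.073,0.7],[0,0,0,0.06,0,-0.085,0.7],[0,0,0,0.074,0,-0.096,0.7],[0,0,0,0.088,0,-0.106,0.7],[0,0,0,0.103,0,-0.115,0.7],[0,0,0,0.118,0,-0.123,0.7],[0,0,0,0.118,0,-0.123,0.7]]]}}

```text
time: 15.75
ee_pos: [0.5137, 0.0424, 0.2783]
tool_rot: [3.136, -0.145, -0.001]
force: [2.0, -4.8, -9.3]
gripper_width: 0.0216
gripper_force: 60.4
```

```bash
python3 arc.py .75 .9 1.05 1.2 1.35 1.5 1.65 1.71; python3 -c "
from h import *
f=cams.grab_frame('side'); save(f,'s3.png',(185,110,345,290),3)"
```

```text
t 15.75 p [0.5137 0.0424 0.2783] w 0.0216 gf 60.4 F [ 2.  -4.8 -9.3]
[0.0037, 0.0015, 0.0, 0.0327, 0.0, -0.0123]
[0.0037, 0.0015, 0.0, 0.0669, 0.0001, -0.0195]
[0.0037, 0.0015, 0.0, 0.1018, 0.0001, -0.0216]
[0.0037, 0.0015, 0.0, 0.1366, 0.0001, -0.0184]
[0.0037, 0.0015, 0.0, 0.1705, 0.0001, -0.0101]
[0.0037, 0.0015, 0.0, 0.2028, 0.0001, 0.0032]
[0.0037, 0.0015, 0.0, 0.2151, 0.0001, 0.0099]
```

View pics/s3.png

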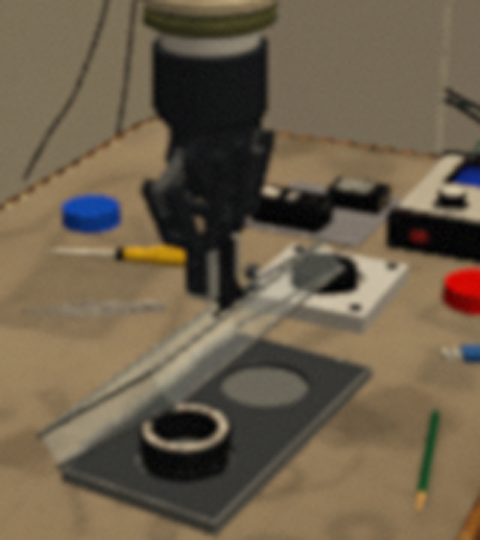

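The lid is lifting with the grip held at (225,295). I'll continue the arc.

{"method": "play_rows", "body": {"motion": [[[0,0,0,0.016,0,-0.008,0.7],[0,0,0,0.033,0,-0.014,0.7],[0,0,0,0.05,0,-0.019,0.7],[0,0,0,0.067,0,-0.022,0.7],[0,0,0,0.084,0,-0.024,0.7],[0,0,0,0.102,0,-0.024,0.7],[0,0,0,0.119,0,-0.023,0.7],[0,0,0,0.137,0,-0.021,0.7],[0,0,0,0.154,0,-0.017,0.7],[0,0,0,0.17,0,-0.012,0.7],[0,0,0,0.187,0,-0.006,0.7],[0,0,0,0.203,0,0.001,0.7],[0,0,0,0.215,0,0.008,0.7],[0,0,0,0.215,0,0.008,0.7]]]}}

```text
time: 17.55
ee_pos: [0.6223, 0.0325, 0.2775]
tool_rot: [3.137, -0.145, 0.008]
force: [1.0, -4.7, 5.6]
gripper_width: 0.0205
gripper_force: 58.4
```

```bash
python3 arc.py 1.71 1.71; python3 -c "
from h import *
f=cams.grab_frame('side'); save(f,'s4.png',(185,90,345,290),2.8)"
```

```text
t 17.55 p [0.6223 0.0325 0.2775] w 0.0205 gf 58.4 F [ 1.  -4.7  5.6]
[0.0023, -0.01, 0.0, 0.0, 0.0, 0.0]
```

View pics/s4.png

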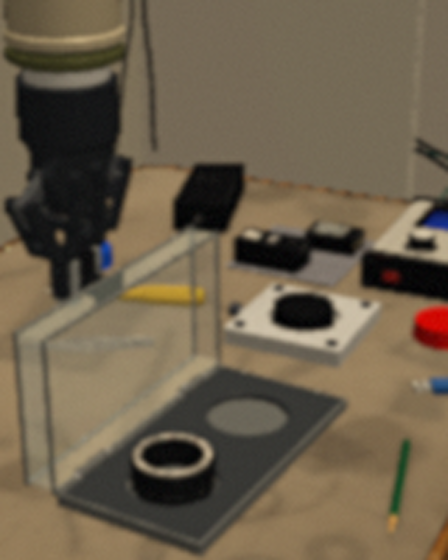

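The lid is upright and the ring and empty pocket are exposed. I'll let go, back up and move over to the cap.

```bash
python3 mv.py .6223,.0325,.37,-.0925  .519,-.182,.32,-.0925
```

```text
t 17.6 p [0.6223 0.0325 0.2776] w 0.0202 gf 58.4 F [ 1.8 -4.6  5.5]
[0.0023, -0.0101, -0.0, 0.0011, 0.0002, -0.1847]
[0.0023, -0.0101, -0.0, -0.1655, 0.4463, -0.0851]
```

{"method": "play_rows", "body": {"motion": [[[0,0,0,0,0,0,0.1],[0,0,0,0,0,0,0.1],[0,0,0,0,0,-0.06,0.1],[0,0,0,0,0,-0.13,0.1],[0,0,0,0,0,-0.185,0.1],[0,0,0,-0.165,0.446,-0.085,-1],[0,0,0,-0.165,0.446,-0.085,-1],[0,0,0,-0.165,0.446,-0.085,-1],[0,0,0,-0.165,0.446,-0.085,-1],[0,0,0,-0.165,0.446,-0.085,-1],[0,0,0,-0.165,0.446,-0.085,-1],[0,0,0,-0.165,0.446,-0.085,-1]]]}}

```text
time: 19.1
ee_pos: [0.5189, -0.18, 0.3176]
tool_rot: [-3.138, 0.142, -0.001]
force: [0.3, 0.4, -0.6]
gripper_width: 0.0853
gripper_force: 0.0
```

```bash
python3 - <<'E'
from ov import *
import mv
mv.go((.519,-.182,.192,-.0925))
f=cams.grab_frame('top'); fs=cams.grab_frame('side')
im=f['image'][170:300,140:270,::-1]; 
a=overlay(f,[(circ(*loc((.5033,.044,-.0925),0,-.055),.0325,.008),(0,255,255)),(circ(.508,.098,.031,.029),(0,0,255)),(circ(.508,.098,.0225,.029),(0,0,255))],(140,190,260,290),3.3)
b=overlay(fs,[(circ(*loc((.5033,.044,-.0925),0,-.055),.0325,.008),(0,255,255)),(circ(.508,.098,.031,.029),(0,0,255))],(185,150,325,290),2.8)
c=np.zeros((400,800,3),np.uint8); c[:a.shape[0],:a.shape[1]]=a; c[:392,405:797]=b; cv2.imwrite('pics/c5.png',c)
E
```

```text
t 19.1 p [ 0.5189 -0.18    0.3176] w 0.0853 gf 0.0 F [ 0.3  0.4 -0.6]
[-0.0003, -0.0015, 0.0041, 0.0005, 0.0041, 0.2513]
```

View pics/c5.png

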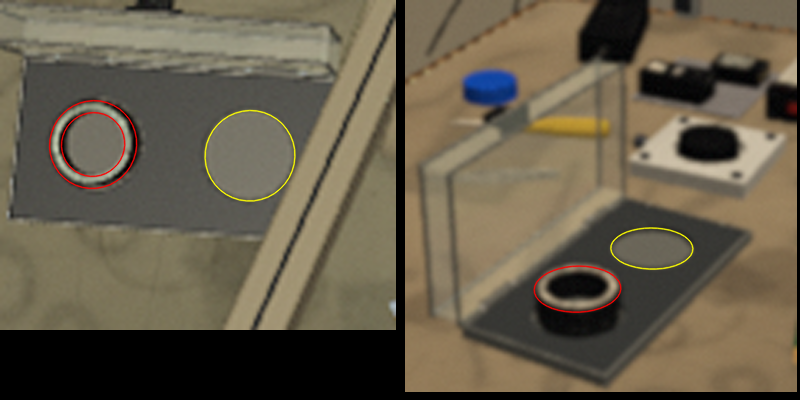

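The ring and pocket outlines match in both views. Now down to the cap, then a look at the fingertip height.

{"method": "play_rows", "body": {"motion": [[[0,0,0.002,0,0.003,0.1,-1],[0,0,0.002,0,0.003,0.18,-1],[0,0,0.002,0,0.003,0.22,-1],[0,0,0.002,0,0.003,0.245,-1],[0,0,0.002,0,0.003,0.249,-1],[0,0,0.002,0,0.003,0.249,-1]]]}}

```text
time: 19.95
ee_pos: [0.5186, -0.1826, 0.1937]
tool_rot: [3.138, -0.146, 0.002]
force: [-0.1, -0.4, 0.3]
gripper_width: 0.0853
gripper_force: 0.0
```

```bash
python3 - <<'E'
from h import *
import mv
mv.go((.519,-.182,.185,-.0925),(.519,-.182,.18,-.0925))
fs=cams.grab_frame('side'); save(fs,'s6.png',(250,130,350,230),5)
print(pix(fs,[[.519,-.182,.016],[.521,-.139,.016],[.521,-.139,.021],[.521,-.139,.026]])-[250,130])
E
```

```text
t 19.95 p [ 0.5186 -0.1826  0.1937] w 0.0853 gf 0.0 F [-0.1 -0.4  0.3]
[0.0009, -0.0028, -0.0004, 0.0006, -0.0013, 0.0174]
[0.0009, -0.0028, -0.0004, 0.0006, -0.0013, 0.0274]
[[42.42761686 72.9525411 ]
 [35.23029633 79.55546759]
 [35.26402637 77.73948374]
 [35.29792118 75.91695065]]
```

View pics/s6.png

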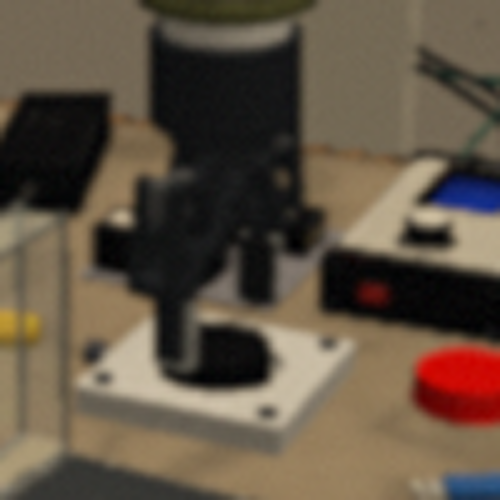

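The tips end near z 0.03, because the open fingers stand back. I'll lower to TCP 0.184 and grip.

{"method": "play_rows", "body": {"motion": [[[0,0,0,0,-0.001,0.01,-1],[0,0,0,0,-0.001,0.0195,-1],[0,0,0,0,-0.001,0.0195,-1],[0,0,0,0,-0.001,0.0195,0],[0,0,0,0,-0.001,0.0195,0],[0,0,0,0,-0.001,0.0195,0],[0,0,0,0,-0.001,0.0195,0],[0,0,0,0,-0.001,0.0195,0]]]}}

```text
time: 21.0
ee_pos: [0.5191, -0.1825, 0.1851]
tool_rot: [3.137, -0.146, 0.005]
force: [-2.4, 0.7, 12.8]
gripper_width: 0.0564
gripper_force: 69.3
```

```bash
python3 mv.py .519,-.182,.28,-.0925 .498,-.0108,.28,-.0925 .498,-.0108,.182,-.0925
```

```text
t 21.0 p [ 0.5191 -0.1825  0.1851] w 0.0564 gf 69.3 F [-2.4  0.7 12.8]
[0.0012, -0.0057, -0.0011, 0.0003, -0.0008, -0.1897]
[0.0012, -0.0057, -0.0011, -0.0734, -0.3378, -0.1902]
[0.0012, -0.0057, -0.0011, -0.074, -0.3379, 0.0058]
```

{"method": "play_rows", "body": {"motion": [[[0,0,0,0,0,-0.05,0],[0,0,0,0,0,-0.15,0],[0,0,0,-0.073,-0.338,-0.19,0],[0,0,0,-0.073,-0.338,-0.19,0],[0,0,0,-0.073,-0.338,-0.19,0],[0,0,0,-0.073,-0.338,-0.19,0],[0,0,0,-0.073,-0.338,-0.19,0],[0,0,0,-0.073,-0.338,-0.19,0],[0,0,0,-0.073,-0.338,-0.08,0],[0,0,0,-0.073,-0.338,-0.02,0],[0,0,0,-0.073,-0.338,-0.02,0]]]}}

```text
time: 22.38
ee_pos: [0.4957, -0.0113, 0.19]
tool_rot: [-3.138, 0.149, 0.01]
force: [-0.2, 0.0, -0.5]
gripper_width: 0.0567
gripper_force: 64.0
```

```bash
python3 - <<'E'
from ov import *
import mv
mv.go((.4982,-.0108,.187,-.0925),(.4982,-.0108,.1785,-.0925))
fs=cams.grab_frame('side'); P=loc((.5033,.044,-.0925),0,-.055); s=env.state(); z=s['ee_pos'][2]-.175
a=overlay(fs,[(circ(*P,.0325,.008),(0,255,255)),(circ(*s['ee_pos'][:2],.0295,z+.018),(0,0,255)),(circ(*s['ee_pos'][:2],.0295,z),(0,0,255))],(230,170,330,260),6)
cv2.imwrite('pics/c7.png',a)
E
```

```text
t 22.38 p [ 0.4957 -0.0113  0.19  ] w 0.0567 gf 64.0 F [-0.2  0.  -0.5]
[-0.0002, 0.0123, -0.0044, 0.0049, -0.0015, 0.0061]
[-0.0002, 0.0123, -0.0044, 0.005, -0.0015, 0.0231]
```

View pics/c7.png

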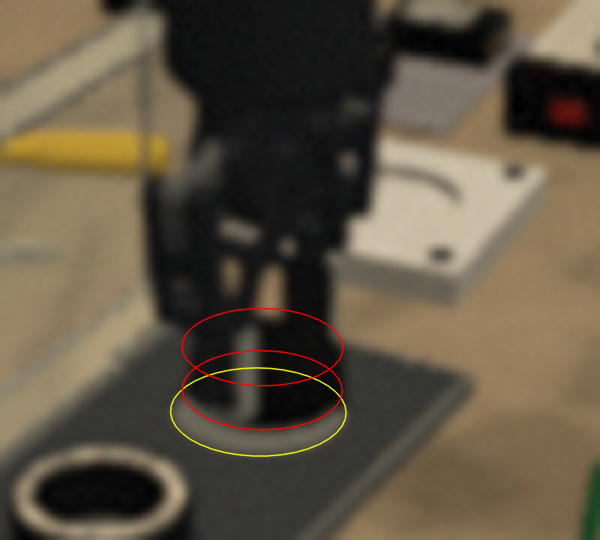

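The cap hangs as predicted over the pocket. I'll correct x by +2.5 mm and lower it.

{"method": "play_rows", "body": {"motion": [[[0,0.012,0,0.005,-0.0015,0.004,0],[0,0.012,0,0.005,-0.0015,0.012,0],[0,0.012,0,0.005,-0.0015,0.018,0],[0,0.012,0,0.005,-0.0015,0.021,0],[0,0.012,0,0.005,-0.0015,0.021,0]]]}}

```text
time: 23.05
ee_pos: [0.5001, -0.0099, 0.1827]
tool_rot: [3.138, -0.146, 0.01]
force: [-1.4, 0.4, 2.6]
gripper_width: 0.0567
gripper_force: 64.2
```

```bash
python3 mv.py .4982,-.0108,.178,-.0925
```

```text
t 23.05 p [ 0.5001 -0.0099  0.1827] w 0.0567 gf 64.2 F [-1.4  0.4  2.6]
[0.0, -0.0123, -0.0008, -0.0036, 0.0021, 0.0094]
```

{"method": "play_rows", "body": {"motion": [[[0,-0.006,0,-0.003,0.001,0.002,0],[0,-0.006,0,-0.003,0.001,0.002,0],[0,-0.006,0,-0.003,0.001,0.002,0]]]}}

```text
time: 23.42
ee_pos: [0.4983, -0.0103, 0.1812]
tool_rot: [3.138, -0.146, 0.004]
force: [-0.1, 0.8, -0.3]
gripper_width: 0.0565
gripper_force: 64.0
```

```bash
python3 - <<'E'
from ov import *
import mv
mv.go((.4982,-.0108,.178,-.0925))
fs=cams.grab_frame('side'); P=loc((.5033,.044,-.0925),0,-.055); s=env.state(); z=s['ee_pos'][2]-.175
a=overlay(fs,[(circ(*P,.0325,.008),(0,255,255))],(230,170,330,260),6)
cv2.imwrite('pics/c8.png',a)
E
```

```text
t 23.43 p [ 0.4983 -0.0103  0.1812] w 0.0565 gf 64.0 F [-0.1  0.8 -0.3]
[-0.0, -0.0051, -0.0011, -0.0, 0.0011, 0.0064]
```

View pics/c8.png

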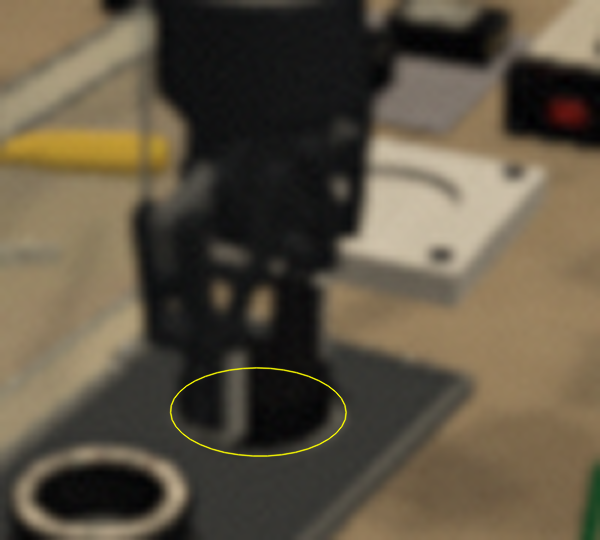

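The cap's base is inside the pocket outline. I'll lower it the rest of the way and release.

{"method": "play_rows", "body": {"motion": [[[0,-0.003,0,0,0.001,0.004,0],[0,-0.003,0,0,0.001,0.0065,0],[0,-0.003,0,0,0.001,0.0065,0]]]}}

```text
time: 23.85
ee_pos: [0.4984, -0.0108, 0.1782]
tool_rot: [3.138, -0.146, 0.002]
force: [-0.9, -0.2, 0.6]
gripper_width: 0.0564
gripper_force: 64.2
```

```bash
python3 mv.py .4982,-.0108,.28,-.0925 .508,.098,.28,-.0925 .508,.098,.195,-.0925
```

```text
t 23.85 p [ 0.4984 -0.0108  0.1782] w 0.0564 gf 64.2 F [-0.9 -0.2  0.6]
[0.0, -0.0028, -0.0011, -0.0001, 0.0, -0.2037]
[0.0, -0.0028, -0.0011, -0.0008, -0.2185, -0.2037]
[0.0, -0.0028, -0.0011, -0.0011, -0.2185, -0.0337]
```

{"method": "play_rows", "body": {"motion": [[[0,0,0,0,0,0.001,-0.7],[0,0,0,0,0,0.001,-0.7],[0,0,0,0,0,0.001,-0.7],[0,0,0,0,0,-0.08,-0.8],[0,0,0,0,0,-0.2,-1],[0,0,0,-0.001,-0.2185,-0.204,-1],[0,0,0,-0.001,-0.2185,-0.204,-1],[0,0,0,-0.001,-0.2185,-0.204,-1],[0,0,0,-0.001,-0.2185,-0.204,-1],[0,0,0,-0.001,-0.2185,-0.204,-1]]]}}

```text
time: 25.1
ee_pos: [0.5078, 0.0972, 0.2799]
tool_rot: [3.138, -0.148, 0.002]
force: [0.5, -0.0, 0.5]
gripper_width: 0.0853
gripper_force: 0.0
```

```bash
python3 - <<'E'
from ov import *
import mv
mv.go((.508,.098,.19,-.0925),(.508,.098,.179,-.0925))
fs=cams.grab_frame('side'); P=loc((.5033,.044,-.0925),0,-.055)
a=overlay(fs,[(circ(*P,.0325,.008),(0,255,255)),(circ(*P,.0295,.021),(0,0,255))],(210,150,330,260),5)
cv2.imwrite('pics/c9.png',a)
E
```

```text
t 25.1 p [0.5078 0.0972 0.2799] w 0.0853 gf 0.0 F [ 0.5 -0.   0.5]
[0.0007, -0.002, -0.0031, 0.0, -0.0018, 0.1798]
[0.0007, -0.002, -0.0031, -0.0, -0.0018, 0.2018]
```

View pics/c9.png

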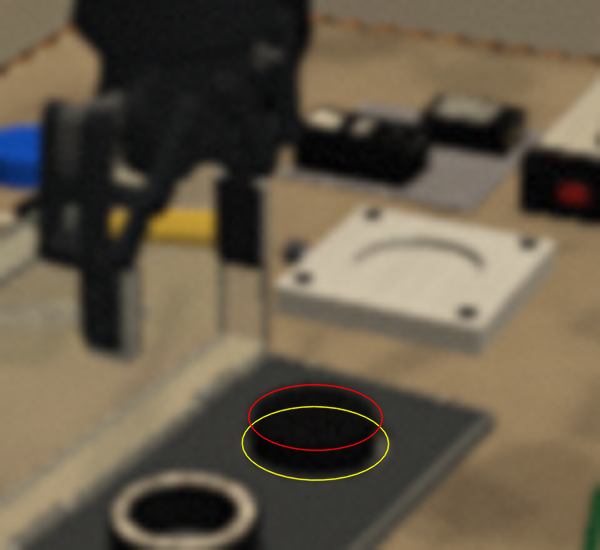

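The cap sits flat in the pocket. Now the ring.

{"method": "play_rows", "body": {"motion": [[[0,0,0,0,-0.002,0.1,-1],[0,0,0,0,-0.002,0.17,-1],[0,0,0,0,-0.002,0.195,-1],[0,0,0,0,-0.002,0.204,-1],[0,0,0,0,-0.002,0.204,-1],[0,0,0,0,-0.002,0.204,0],[0,0,0,0,-0.002,0.204,0],[0,0,0,0,-0.002,0.204,0],[0,0,0,0,-0.002,0.204,0],[0,0,0,0,-0.002,0.204,0]]]}}

```text
time: 26.4
ee_pos: [0.5091, 0.0992, 0.1802]
tool_rot: [-3.138, 0.146, -0.007]
force: [-2.7, -0.8, 8.3]
gripper_width: 0.0593
gripper_force: 63.0
```

```bash
python3 mv.py .508,.098,.28,-.0925 .519,-.1829,.28,-.0925 .519,-.1829,.195,-.0925
```

```text
t 26.4 p [0.5091 0.0992 0.1802] w 0.0593 gf 63.0 F [-2.7 -0.8  8.3]
[-0.0009, -0.0083, -0.0008, -0.0011, 0.0025, -0.1997]
[-0.0009, -0.0083, -0.0008, 0.0729, 0.5598, -0.1997]
[-0.0009, -0.0083, -0.0008, 0.0722, 0.5599, -0.0297]
```

{"method": "play_rows", "body": {"motion": [[[0,0,0,0,0,-0.04,0],[0,0,0,0,0,-0.13,0],[0,0,0,0,0,-0.2,0],[0,0,0,0.073,0.56,-0.2,0],[0,0,0,0.073,0.56,-0.2,0],[0,0,0,0.073,0.56,-0.2,0],[0,0,0,0.073,0.56,-0.2,0],[0,0,0,0.073,0.56,-0.2,0],[0,0,0,0.073,0.56,-0.2,0],[0,0,0,0.073,0.56,-0.2,0],[0,0,0,0.073,0.56,-0.1,0],[0,0,0,0.073,0.56,-0.03,0],[0,0,0,0.073,0.56,-0.03,0],[0,0,0,0.073,0.56,-0.03,0]]]}}

```text
time: 28.15
ee_pos: [0.5186, -0.1819, 0.1934]
tool_rot: [-3.138, 0.144, -0.002]
force: [-0.5, 0.1, -0.6]
gripper_width: 0.0592
gripper_force: 66.3
```

```bash
python3 mv.py .519,-.1829,.19,-.0925 .519,-.1829,.1865,-.0925
```

```text
t 28.15 p [ 0.5186 -0.1819  0.1934] w 0.0592 gf 66.3 F [-0.5  0.1 -0.6]
[-0.0009, -0.0024, 0.0019, 0.0009, 0.0019, 0.0069]
[-0.0009, -0.0024, 0.0019, 0.0009, 0.0019, 0.0139]
```

{"method": "play_rows", "body": {"motion": [[[0,0,0,0.001,0.001,0.004,0],[0,0,0,0.001,0.001,0.008,0],[0,0,0,0.001,0.001,0.012,0],[0,0,0,0.001,0.001,0.014,0],[0,0,0,0.001,0.001,0.014,0]]]}}

```text
time: 28.78
ee_pos: [0.519, -0.1837, 0.1872]
tool_rot: [-3.138, 0.146, -0.002]
force: [-4.4, 3.7, 8.9]
gripper_width: 0.0593
gripper_force: 67.3
```

```bash
python3 mv.py .519,-.1829,.1855,-.0925 .519,-.1829,.28,-.0925
```

```text
t 28.77 p [ 0.519  -0.1837  0.1872] w 0.0593 gf 67.3 F [-4.4  3.7  8.9]
[-0.0002, -0.003, -0.0013, -0.0002, -0.0016, 0.0033]
[-0.0002, -0.003, -0.0013, 0.0001, -0.0016, -0.1857]
```

{"method": "play_rows", "body": {"motion": [[[0,0,0,0,0,0,-0.5],[0,0,0,0,0,0,-0.8],[0,0,0,0,0,0,-0.8],[0,0,0,0,0,-0.06,-0.8],[0,0,0,0,0,-0.18,-0.8],[0,0,0,0.2,0,-0.3,-0.5],[0,0,0,0.2,0,-0.3,-0.2],[0,0,0,0.2,0,-0.3,-0.2],[0,0,0,0.2,0,-0.3,-0.2]]]}}

```text
time: 29.9
ee_pos: [0.6178, -0.1929, 0.3353]
tool_rot: [-3.138, 0.146, 0.0]
force: [-0.5, -0.5, -0.1]
gripper_width: 0.0511
gripper_force: 0.0
```

```bash
python3 - <<'E'
from ov import *
import mv
mv.go((.6223,.0325,.38,-.0925),(.6223,.0325,.2795,-.0925))
fs=cams.grab_frame('side'); 
a=overlay(fs,[(circ(.519,-.183,.031,.036),(0,0,255)),(circ(.519,-.183,.0335,.016),(0,255,255))],(220,130,340,240),5)
cv2.imwrite('pics/c10.png',a)
E
```

```text
t 29.9 p [ 0.6178 -0.1929  0.3353] w 0.0511 gf 0.0 F [-0.5 -0.5 -0.1]
[-0.0007, 0.0006, -0.0008, -0.033, -0.4496, -0.0893]
[-0.0007, 0.0006, -0.0008, -0.0329, -0.4496, 0.1117]
```

View pics/c10.png

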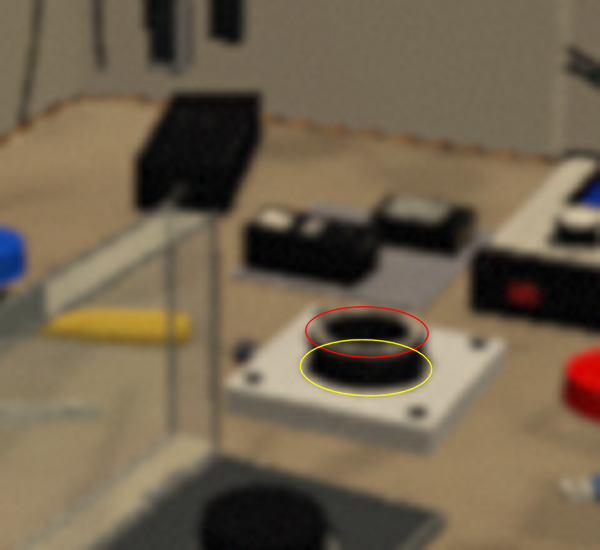

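The ring is seated in the well, with its top at the predicted height and level. Next I'll go back to the lid grip.

{"method": "play_rows", "body": {"motion": [[[0,0,0,-0.033,-0.449,-0.089,-0.2],[0,0,0,-0.033,-0.449,-0.089,-0.2],[0,0,0,-0.033,-0.449,-0.089,-0.2],[0,0,0,-0.033,-0.449,-0.089,-0.2],[0,0,0,-0.033,-0.449,-0.089,-0.2],[0,0,0,-0.033,-0.449,-0.089,-0.2],[0,0,0,-0.033,-0.449,-0.089,-0.2],[0,0,0,-0.033,-0.449,0.02,-0.2],[0,0,0,-0.033,-0.449,0.09,-0.2],[0,0,0,-0.033,-0.449,0.112,-0.2],[0,0,0,-0.033,-0.449,0.112,-0.2]]]}}

```text
time: 31.32
ee_pos: [0.6227, 0.0313, 0.2801]
tool_rot: [3.138, -0.148, 0.001]
force: [-0.1, 0.1, 0.1]
gripper_width: 0.0513
gripper_force: 0.0
```

```bash
python3 mv.py .6223,.0325,.2785,-.0925
```

```text
t 31.32 p [0.6227 0.0313 0.2801] w 0.0513 gf 0.0 F [-0.1  0.1  0.1]
[0.0003, -0.0008, -0.0031, -0.001, -0.0023, 0.0032]
```

{"method": "play_rows", "body": {"motion": [[[0,0,0,-0.001,-0.002,0.003,0.7],[0,0,0,-0.001,-0.002,0.003,0.7],[0,0,0,-0.001,-0.002,0.003,0.7],[0,0,0,-0.001,-0.002,0.003,0.7],[0,0,0,-0.001,-0.002,0.003,0.7],[0,0,0,-0.001,-0.002,0.003,0.7]]]}}

```text
time: 32.08
ee_pos: [0.6233, 0.0324, 0.2812]
tool_rot: [3.137, -0.146, 0.009]
force: [0.5, -4.4, 3.2]
gripper_width: 0.0189
gripper_force: 58.5
```

```bash
python3 arc.py 1.71 1.56 1.41 1.26 1.11 .96 .81 .66 .51 .36 .21 .1 0
```

```text
t 32.08 p [0.6233 0.0324 0.2812] w 0.0189 gf 58.5 F [ 0.5 -4.4  3.2]
[0.0022, -0.0108, -0.0, -0.0314, 0.0, -0.0154]
[0.0022, -0.0108, -0.0, -0.0647, 0.0001, -0.026]
[0.0022, -0.0108, -0.0, -0.0992, 0.0001, -0.0315]
[0.0022, -0.0108, -0.0, -0.1341, 0.0001, -0.0317]
[0.0022, -0.0108, -0.0, -0.1687, 0.0002, -0.0268]
[0.0022, -0.0108, -0.0, -0.2022, 0.0002, -0.0167]
[0.0022, -0.0108, -0.0, -0.2338, 0.0002, -0.0017]
[0.0022, -0.0108, -0.0, -0.2627, 0.0002, 0.0178]
[0.0022, -0.0108, -0.0, -0.2885, 0.0002, 0.0414]
[0.0022, -0.0108, -0.0, -0.3104, 0.0002, 0.0687]
[0.0022, -0.0108, -0.0, -0.3238, 0.0002, 0.0905]
[0.0022, -0.0108, -0.0, -0.3338, 0.0001, 0.1116]
```

{"method": "play_rows", "body": {"motion": [[[0,0,0,-0.016,0,-0.008,0.7],[0,0,0,-0.031,0,-0.015,0.7],[0,0,0,-0.048,0,-0.021,0.7],[0,0,0,-0.065,0,-0.026,0.7],[0,0,0,-0.082,0,-0.029,0.7],[0,0,0,-0.099,0,-0.031,0.7],[0,0,0,-0.117,0,-0.032,0.7],[0,0,0,-0.134,0,-0.032,0.7],[0,0,0,-0.151,0,-0.03,0.7],[0,0,0,-0.169,0,-0.027,0.7],[0,0,0,-0.185,0,-0.022,0.7],[0,0,0,-0.202,0,-0.016,0.7],[0,0,0,-0.202,0,-0.016,0.7]]]}}

```text
time: 33.7
ee_pos: [0.521, 0.0418, 0.2835]
tool_rot: [3.136, -0.146, 0.001]
force: [12.9, -6.1, -29.9]
gripper_width: 0.0144
gripper_force: 58.7
```

```bash
python3 arc.py .81 .66 .51 .36 .21 .1 0; python3 -c "
from h import *
f=cams.grab_frame('side'); print([(np.round(d['bbox']).tolist(),round(d['score'],2)) for d in models.boxes_of('side','case_lid')])"
```

```text
t 33.7 p [0.521  0.0418 0.2835] w 0.0144 gf 58.7 F [ 12.9  -6.1 -29.9]
[0.0034, -0.0009, 0.0, -0.0315, -0.0, 0.0151]
[0.0034, -0.0009, 0.0, -0.0604, -0.0, 0.0348]
[0.0034, -0.0009, 0.0, -0.086, -0.0, 0.0586]
[0.0034, -0.0009, 0.0, -0.1078, -0.0001, 0.0859]
[0.0034, -0.0009, 0.0, -0.121, -0.0001, 0.1078]
[0.0034, -0.0009, 0.0, -0.1309, -0.0001, 0.129]
[]
```

{"method": "play_rows", "body": {"motion": [[[0,0,0,0,0,0.004,-0.2],[0,0,0,0,0,0.004,-0.2],[0,0,0,0,0,0.004,-0.2]]]}}

```text
time: 34.17
ee_pos: [0.5221, 0.0427, 0.2858]
tool_rot: [-3.138, 0.146, -0.005]
force: [-0.2, -1.1, -0.0]
gripper_width: 0.0511
gripper_force: 0.0
```

```bash
cat > lid.py <<'E'
# fit the grip/lid angle in the side view: dark pixels vs model? here: print model grip pixels + save crop
from ov import *
import mv
mv.go()
def P(a,x,z,y=0.,case=(.5033,.044,-.0925)):
    dx,dz=x-.06,z-.01; c,s=np.cos(a),np.sin(a)
    X=.06+dx*c+dz*s; Z=.01-dx*s+dz*c
    return [*loc(case,X,y),Z]
if __name__=='__main__':
    for a in (.6,.7,.8,.9): print(a,np.round(P(a,-.048,.054),4),np.round(P(a,-.048,.062),4),np.round(P(a,-.048,.038),4))
E
python3 lid.py
```

```text
t 34.17 p [0.5221 0.0427 0.2858] w 0.0511 gf 0.0 F [-0.2 -1.1 -0. ]
0.6 [0.499  0.0444 0.1073] [0.5035 0.044  0.1139] [0.49   0.0452 0.0941]
0.7 [0.509  0.0435 0.1132] [0.5141 0.043  0.1193] [0.4988 0.0444 0.101 ]
0.8 [0.5195 0.0425 0.1181] [0.5253 0.042  0.1237] [0.5081 0.0436 0.107 ]
0.9 [0.5305 0.0415 0.122 ] [0.5368 0.0409 0.1269] [0.518  0.0426 0.112 ]
```

{"method": "play_rows", "body": {"motion": [[[0,0,0,-0.002,0,0.005,-0.2],[0,0,0,-0.002,0,0.01,-0.2],[0,0,0,-0.002,0,0.01,-0.2],[0,0,0,-0.002,0,0.01,0.7],[0,0,0,-0.002,0,0.01,0.7],[0,0,0,-0.002,0,0.01,0.7],[0,0,0,-0.002,0,0.01,0.7],[0,0,0,-0.002,0,0.01,0.7]]]}}

```text
time: 35.17
ee_pos: [0.5208, 0.0418, 0.2801]
tool_rot: [3.136, -0.146, 0.002]
force: [-3.5, -4.3, 3.4]
gripper_width: 0.0176
gripper_force: 58.5
```

```bash
python3 arc.py .8 .7 .6 .5 .4 .3 .2 .1 0
```

```text
t 35.17 p [0.5208 0.0418 0.2801] w 0.0176 gf 58.5 F [-3.5 -4.3  3.4]
[0.0035, -0.0026, 0.0, -0.0212, -0.0, 0.0098]
[0.0035, -0.0026, 0.0, -0.0413, -0.0, 0.0216]
[0.0035, -0.0026, 0.0, -0.0601, -0.0, 0.0354]
[0.0035, -0.0026, 0.0, -0.0774, -0.0, 0.0509]
[0.0035, -0.0026, 0.0, -0.0931, -0.0, 0.0682]
[0.0035, -0.0026, 0.0, -0.107, -0.0001, 0.0869]
[0.0035, -0.0026, 0.0, -0.119, -0.0001, 0.1069]
[0.0035, -0.0026, 0.0, -0.1289, -0.0001, 0.128]
```

{"method": "play_rows", "body": {"motion": [[[0,0,0,-0.011,0,0.005,0.7],[0,0,0,-0.021,0,0.01,0.7],[0,0,0,-0.031,0,0.016,0.7],[0,0,0,-0.041,0,0.022,0.7],[0,0,0,-0.051,0,0.029,0.7],[0,0,0,-0.06,0,0.036,0.7],[0,0,0,-0.069,0,0.043,0.7],[0,0,0,-0.077,0,0.051,0.7],[0,0,0,-0.085,0,0.06,0.7],[0,0,0,-0.093,0,0.069,0.7],[0,0,0,-0.1,0,0.078,0.7],[0,0,0,-0.107,0,0.087,0.7],[0,0,0,-0.113,0,0.097,0.7],[0,0,0,-0.119,0,0.107,0.7],[0,0,0,-0.124,0,0.117,0.7],[0,0,0,-0.127,0,0.123,0.7],[0,0,0,-0.127,0,0.123,0.7]]]}}

```text
time: 37.3
ee_pos: [0.4648, 0.047, 0.226]
tool_rot: [3.135, -0.147, 0.038]
force: [16.6, -10.6, 22.5]
gripper_width: 0.0177
gripper_force: 67.5
```

```bash
python3 mv.py
```

```text
t 37.3 p [0.4648 0.047  0.226 ] w 0.0177 gf 67.5 F [ 16.6 -10.6  22.5]
```

{"method": "play_rows", "body": {"motion": [[[0,0,0,0,0,-0.01,-0.2],[0,0,0,0,0,-0.02,-0.2],[0,0,0,0,0,-0.02,-0.2],[0,0,0,0,0,-0.12,-0.2],[0,0,0,0,0,-0.12,1],[0,0,0,0,0,-0.12,1],[0,0,0,0,0,-0.12,1],[0,0,0,0,0,-0.12,1]]]}}

```text
time: 38.3
ee_pos: [0.457, 0.0485, 0.2769]
tool_rot: [3.138, -0.146, -0.001]
force: [0.1, 0.3, 0.3]
gripper_width: -0.0003
gripper_force: 0.0
```

```bash
python3 mv.py .456,.048,.245,-.0925 .456,.048,.233,-.0925
```

```text
t 38.3 p [0.457  0.0485 0.2769] w -0.0003 gf 0.0 F [0.1 0.3 0.3]
[0.0003, 0.0013, -0.0009, -0.0019, 0.0013, 0.0638]
[0.0003, 0.0013, -0.0009, -0.0019, 0.0013, 0.0878]
```

Now I'll press the grip's top down step by step and watch the force.

{"method": "play_rows", "body": {"motion": [[[0,0,0,-0.002,0.001,0.03,1],[0,0,0,-0.002,0.001,0.055,1],[0,0,0,-0.002,0.001,0.065,1],[0,0,0,-0.002,0.001,0.073,1],[0,0,0,-0.002,0.001,0.08,1],[0,0,0,-0.002,0.001,0.086,1],[0,0,0,-0.002,0.001,0.088,1],[0,0,0,-0.002,0.001,0.088,1]]]}}

```text
time: 39.3
ee_pos: [0.4569, 0.0481, 0.2353]
tool_rot: [3.138, -0.146, 0.003]
force: [-4.9, -0.5, 10.8]
gripper_width: -0.0001
gripper_force: 5.5
```

```bash
python3 mv.py
```

```text
t 39.3 p [0.4569 0.0481 0.2353] w -0.0001 gf 5.5 F [-4.9 -0.5 10.8]
```

The grip top stands at 0.2353 − 0.173 = 0.062, which is the shut height, under 11 N. The lid is shut. Now the receiver.

```bash
python3 mv.py .457,.048,.30,-.0925 .606,-.3141,.30,0 .606,-.3141,.186,0
```

```text
t 39.3 p [0.4569 0.0481 0.2353] w -0.0001 gf 5.5 F [-4.9 -0.5 10.8]
[0.0, -0.0038, -0.0008, 0.0005, 0.0002, -0.1294]
[0.0002, -0.0038, -0.1775, 0.3644, 0.6937, -0.1287]
[0.0002, -0.0038, -0.1775, 0.364, 0.6937, 0.0993]
```

{"method": "play_rows", "body": {"motion": [[[0,0,0,0,0,-0.06,1],[0,0,0,0,0,-0.13,-0.2],[0,0,-0.177,0.364,0.694,-0.129,-0.2],[0,0,-0.177,0.364,0.694,-0.129,-0.2],[0,0,-0.177,0.364,0.694,-0.129,-0.2],[0,0,-0.177,0.364,0.694,-0.129,-0.2],[0,0,-0.177,0.364,0.694,-0.129,-0.2],[0,0,-0.177,0.364,0.694,-0.129,-0.2],[0,0,-0.177,0.364,0.694,-0.129,-0.2],[0,0,-0.177,0.364,0.694,-0.129,-0.2],[0,0,-0.177,0.364,0.694,-0.129,-0.2],[0,0,-0.177,0.364,0.694,-0.129,-0.2]]]}}

```text
time: 40.8
ee_pos: [0.6055, -0.313, 0.2991]
tool_rot: [3.142, 0.002, 0.003]
force: [0.3, 0.3, -1.0]
gripper_width: 0.0511
gripper_force: 0.0
```

```bash
python3 mv.py .606,-.3141,.186,0; python3 - <<'E'
# lid shut check: the empty-topped closed case vs the same region earlier is not comparable; compare case outline via detector
from h import *
f=cams.grab_frame('top'); np.save('closed.npy',f['image'])
for l in ['case','lid_grip']: print(l,[(np.round(d['bbox'],1).tolist(),round(d['score'],2)) for d in models.boxes_of('top',l)][:3])
a=np.load('top0.npy').astype(int); d=np.abs(a-f['image'].astype(int)).max(2)
sub=d[195:275,135:250]; r,c=np.where(sub>40); print(len(r), (np.histogram(c+135,bins=range(135,255,5))[0]).tolist())
E
```

```text
t 40.8 p [ 0.6055 -0.313   0.2991] w 0.0511 gf 0.0 F [ 0.3  0.3 -1. ]
[0.0, -0.0031, 0.0019, 0.0007, 0.0022, 0.2263]
case [([189.8, 237.8, 106.0, 58.9], 0.71)]
lid_grip [([190.2, 235.5, 102.7, 59.7], 0.85)]
1263 [0, 0, 0, 0, 40, 23, 3, 17, 41, 109, 138, 138, 150, 54, 93, 119, 118, 82, 51, 40, 47, 0, 0]
```

The lid's outline is unchanged from the start picture, so it is shut. I'll grip the receiver.

{"method": "play_rows", "body": {"motion": [[[0,0,0,0.001,0.002,0.1,-0.2],[0,0,0,0.001,0.002,0.18,-0.2],[0,0,0,0.001,0.002,0.226,-0.2],[0,0,0,0.001,0.002,0.226,-0.2],[0,0,0,0.001,0.002,0.226,0.5],[0,0,0,0.001,0.002,0.226,0.5],[0,0,0,0.001,0.002,0.226,0.5],[0,0,0,0.001,0.002,0.226,0.5],[0,0,0,0.001,0.002,0.226,0.5]]]}}

```text
time: 42.08
ee_pos: [0.6068, -0.3157, 0.1876]
tool_rot: [3.14, -0.001, 0.006]
force: [-0.5, -0.3, 6.1]
gripper_width: 0.0386
gripper_force: 63.7
```

```bash
python3 mv.py .606,-.3141,.30,0 .5135,.0396,.30,-.12 .5135,.0396,.228,-.12
```

```text
t 42.08 p [ 0.6068 -0.3157  0.1876] w 0.0386 gf 63.7 F [-0.5 -0.3  6.1]
[0.0027, -0.0071, -0.0007, -0.0008, -0.0029, -0.2249]
[0.0023, -0.0072, 0.2284, -0.186, -0.7102, -0.2265]
[0.0023, -0.0072, 0.2284, -0.1866, -0.7104, -0.0825]
```

{"method": "play_rows", "body": {"motion": [[[0,0,0,0,0,-0.08,0.5],[0,0,0,0,0,-0.2,0.5],[0,0,0.228,-0.186,-0.71,-0.226,0.5],[0,0,0.228,-0.186,-0.71,-0.226,0.5],[0,0,0.228,-0.186,-0.71,-0.226,0.5],[0,0,0.228,-0.186,-0.71,-0.226,0.5],[0,0,0.228,-0.186,-0.71,-0.226,0.5],[0,0,0.228,-0.186,-0.71,-0.226,0.5],[0,0,0.228,-0.186,-0.71,-0.226,0.5],[0,0,0.228,-0.186,-0.71,-0.226,0.5],[0,0,0.228,-0.186,-0.71,-0.226,0.5],[0,0,0.228,-0.186,-0.71,-0.226,0.5],[0,0,0.228,-0.186,-0.71,-0.13,0.5],[0,0,0.228,-0.186,-0.71,-0.085,0.5],[0,0,0.228,-0.186,-0.71,-0.085,0.5],[0,0,0.228,-0.186,-0.71,-0.085,0.5]]]}}

```text
time: 44.08
ee_pos: [0.5139, 0.0393, 0.2293]
tool_rot: [3.136, -0.189, 0.005]
force: [0.9, -0.2, -0.5]
gripper_width: 0.0382
gripper_force: 63.0
```

```bash
python3 mv.py .5143,.0397,.222,-.12
```

```text
t 44.08 p [0.5139 0.0393 0.2293] w 0.0382 gf 63.0 F [ 0.9 -0.2 -0.5]
[-0.0003, -0.0055, -0.0009, 0.0007, -0.0009, 0.0146]
```

{"method": "play_rows", "body": {"motion": [[[0,-0.003,0,0.001,-0.001,0.006,0.5],[0,-0.003,0,0.001,-0.001,0.0125,0.5],[0,-0.003,0,0.001,-0.001,0.0125,0.5],[0,-0.003,0,0.001,-0.001,0.0125,0.5]]]}}

```text
time: 44.58
ee_pos: [0.5141, 0.0402, 0.2225]
tool_rot: [-3.136, 0.188, -0.002]
force: [0.8, -0.1, 1.4]
gripper_width: 0.0386
gripper_force: 63.2
```

```bash
python3 mv.py .5143,.0397,.2215,-.12
```

```text
t 44.58 p [0.5141 0.0402 0.2225] w 0.0386 gf 63.2 F [ 0.8 -0.1  1.4]
[-0.0002, -0.0024, 0.0007, 0.0004, 0.0009, 0.002]
```

{"method": "play_rows", "body": {"motion": [[[0,0,0,0,0.001,0.002,0.5],[0,0,0,0,0.001,0.002,0.5],[0,0,0,0,0.001,0.002,-0.3],[0,0,0,0,0.001,0.002,-0.3],[0,0,0,0,0.001,0.002,-0.3],[0,0,0,0,0.001,-0.06,-0.3],[0,0,0,0,0.001,-0.16,-0.3]]]}}

```text
time: 45.45
ee_pos: [0.5126, 0.0396, 0.3005]
tool_rot: [3.136, -0.188, -0.008]
force: [1.7, 0.3, -0.1]
gripper_width: 0.0551
gripper_force: 0.0
```

```bash
python3 mv.py .5635,-.382,.30,0
```

```text
t 45.45 p [0.5126 0.0396 0.3005] w 0.0551 gf 0.0 F [ 1.7  0.3 -0.1]
[0.0003, 0.0101, -0.2289, 0.202, 0.825, 0.0003]
```

{"method": "play_rows", "body": {"motion": [[[0,0.003,-0.229,0.202,0.825,0,-0.3],[0,0.003,-0.229,0.202,0.825,0,-0.3],[0,0.003,-0.229,0.202,0.825,0,-0.3],[0,0.003,-0.229,0.202,0.825,0,-0.3],[0,0.003,-0.229,0.202,0.825,0,-0.3],[0,0.003,-0.229,0.202,0.825,0,-0.3],[0,0.003,-0.229,0.202,0.825,0,-0.3],[0,0.003,-0.229,0.202,0.825,0,-0.3],[0,0.003,-0.229,0.202,0.825,0,-0.3],[0,0.003,-0.229,0.202,0.825,0,-0.3],[0,0.003,-0.229,0.202,0.825,0,-0.3]]]}}

```text
time: 46.82
ee_pos: [0.565, -0.3808, 0.3023]
tool_rot: [3.141, 0.003, 0.003]
force: [0.3, -0.3, 0.6]
gripper_width: 0.0558
gripper_force: 0.0
```

```bash
python3 mv.py .5635,-.382,.183,0
```

```text
t 46.83 p [ 0.565  -0.3808  0.3023] w 0.0558 gf 0.0 F [ 0.3 -0.3  0.6]
[0.0002, -0.0034, 0.0031, -0.0035, 0.0025, 0.2385]
```

{"method": "play_rows", "body": {"motion": [[[0,-0.002,0,-0.002,0.002,0.1,-0.3],[0,-0.002,0,-0.002,0.002,0.19,-0.3],[0,-0.002,0,-0.002,0.002,0.238,-0.3],[0,-0.002,0,-0.002,0.002,0.238,-0.3],[0,-0.002,0,-0.002,0.002,0.238,0.5],[0,-0.002,0,-0.002,0.002,0.238,0.5],[0,-0.002,0,-0.002,0.002,0.238,0.5],[0,-0.002,0,-0.002,0.002,0.238,0.5],[0,-0.002,0,-0.002,0.002,0.238,0.5]]]}}

```text
time: 47.95
ee_pos: [0.5649, -0.3837, 0.1857]
tool_rot: [3.139, 0.0, 0.006]
force: [-0.3, 0.8, 6.8]
gripper_width: 0.0365
gripper_force: 62.3
```

```bash
python3 mv.py .5635,-.382,.30,0 .5055,-.0447,.30,-.04 .5055,-.0447,.224,-.04
```

```text
t 47.95 p [ 0.5649 -0.3837  0.1857] w 0.0365 gf 62.3 F [-0.3  0.8  6.8]
[0.0051, -0.0076, 0.0003, -0.0019, -0.0028, -0.2286]
[0.0049, -0.0077, 0.0767, -0.1178, -0.6775, -0.2308]
[0.0049, -0.0077, 0.0767, -0.1184, -0.6779, -0.0788]
```

{"method": "play_rows", "body": {"motion": [[[0,0,0,0,0,-0.08,0.5],[0,0,0,0,0,-0.2,0.5],[0,0,0.077,-0.115,-0.677,-0.231,0.5],[0,0,0.077,-0.115,-0.677,-0.231,0.5],[0,0,0.077,-0.115,-0.677,-0.231,0.5],[0,0,0.077,-0.115,-0.677,-0.231,0.5],[0,0,0.077,-0.115,-0.677,-0.231,0.5],[0,0,0.077,-0.115,-0.677,-0.231,0.5],[0,0,0.077,-0.115,-0.677,-0.231,0.5],[0,0,0.077,-0.115,-0.677,-0.231,0.5],[0,0,0.077,-0.115,-0.677,-0.231,0.5],[0,0,0.077,-0.115,-0.677,-0.13,0.5],[0,0,0.077,-0.115,-0.677,-0.081,0.5],[0,0,0.077,-0.115,-0.677,-0.081,0.5],[0,0,0.077,-0.115,-0.677,-0.081,0.5]]]}}

```text
time: 49.82
ee_pos: [0.5065, -0.0453, 0.2233]
tool_rot: [3.141, -0.065, 0.0]
force: [0.2, 0.0, -0.8]
gripper_width: 0.0364
gripper_force: 63.6
```

```bash
python3 mv.py .5067,-.0447,.219,-.04
```

```text
t 49.83 p [ 0.5065 -0.0453  0.2233] w 0.0364 gf 63.6 F [ 0.2  0.  -0.8]
[0.0001, -0.0005, -0.0028, 0.0004, -0.0012, 0.0087]
```

{"method": "play_rows", "body": {"motion": [[[0,0,-0.002,0,-0.001,0.004,0.5],[0,0,-0.002,0,-0.001,0.007,0.5],[0,0,-0.002,0,-0.001,0.007,0.5],[0,0,-0.002,0,-0.001,0.007,0.5]]]}}

```text
time: 50.32
ee_pos: [0.5064, -0.0439, 0.22]
tool_rot: [3.141, -0.061, 0.001]
force: [0.4, 0.0, -0.2]
gripper_width: 0.0366
gripper_force: 63.6
```

```bash
python3 mv.py .5067,-.0447,.218,-.04
```

```text
t 50.33 p [ 0.5064 -0.0439  0.22  ] w 0.0366 gf 63.6 F [ 0.4  0.  -0.2]
[0.0002, -0.0014, 0.0019, 0.0006, 0.0015, 0.0041]
```

{"method": "play_rows", "body": {"motion": [[[0,0,0.001,0,0.001,0.002,0.5],[0,0,0.001,0,0.001,0.004,0.5],[0,0,0.001,0,0.001,0.004,0.5],[0,0,0.001,0,0.001,0.004,-0.3],[0,0,0.001,0,0.001,0.004,-0.3],[0,0,0.001,0,0.001,0.004,-0.3],[0,0,0.001,0,0.001,-0.06,-0.3],[0,0,0.001,0,0.001,-0.16,-0.3],[0,0,0,0,0.4,-0.2,-0.3],[0,0,0,0,0.5,-0.2,-0.3],[0,0,0,0,0.5,-0.2,-0.3],[0,0,0,0,0.5,-0.2,-0.3],[0,0,0,0,0.5,-0.2,-0.3],[0,0,0,0,0.5,-0.2,-0.3],[0,0,0,-0.2,0.8,-0.2,-0.3],[0,0,0,-0.2,0.8,-0.2,-0.3],[0,0,0,-0.2,0.8,-0.2,-0.3],[0,0,0,-0.2,0.8,-0.2,-0.3]]]}}

```text
time: 52.58
ee_pos: [0.3892, -0.4409, 0.3196]
tool_rot: [3.141, -0.065, -0.0]
force: [0.7, 0.6, -0.3]
gripper_width: 0.0558
gripper_force: 0.0
```

```bash
python3 - <<'E'
from h import *
f=cams.grab_frame('top'); s=env.state(); print(s['time'],s['ee_pos'],s['force'])
a=np.load('top0.npy'); b=f['image']
g=lambda i:cv2.resize(i.max(2)[180:310,120:400],None,fx=4,fy=4,interpolation=cv2.INTER_CUBIC)
q=4/2.85
for n,u,v,z in [('rec',205,170,.067),('bat',290,180,.059),('grip',193,216,.062)]:
    for im in (a,b):
        m=(g(im)<60).astype(np.uint8); k,l,st,c=cv2.connectedComponentsWithStats(m); i=l[int(v*q),int(u*q)]
        r=cv2.minAreaRect(np.argwhere(l==i)[:,::-1].astype(np.float32))
        print(n,i,np.round(world(f,(r[0][0]+.5)/4-.5+120,(r[0][1]+.5)/4-.5+180,z)[:2],4),np.round(r[1],1),round(r[2],1),st[i].tolist())
d=np.abs(a.astype(int)-b).max(2); sub=d[195:275,135:250]; print('diff>40',(sub>40).sum(),'max',sub.max())
# shift of receiver / battery by template correlation
for n,(x0,y0,x1,y1) in {'rec':(178,212,206,250),'bat':(217,218,240,248)}.items():
    t=cv2.resize(a[y0:y1,x0:x1],None,fx=5,fy=5,interpolation=cv2.INTER_CUBIC); w=cv2.resize(b[y0-6:y1+6,x0-6:x1+6],None,fx=5,fy=5,interpolation=cv2.INTER_CUBIC)
    R_=cv2.matchTemplate(w,t,cv2.TM_CCOEFF_NORMED); _,m,_,p=cv2.minMaxLoc(R_); print(n,'shift px',(np.array(p)/5-6),m)
E
```

```text
52.625 [ 0.39034967 -0.43955997  0.31953377] [ 0.69471105  0.36178638 -0.74915119]
rec 4 [0.5128 0.0369] [ 79.3 131.3] 6.7 [242, 136, 87, 135, 7293]
rec 5 [0.5129 0.0398] [ 75.5 131.1] 6.3 [236, 136, 86, 134, 7184]
bat 6 [ 0.5045 -0.0463] [67.3 96.7] 1.6 [400, 167, 69, 97, 2604]
bat 6 [ 0.5031 -0.0417] [70.1 98. ] 0.9 [390, 169, 72, 98, 2799]
grip 24 [0.4565 0.0453] [59.7 25.9] 3.9 [241, 289, 61, 30, 1465]
grip 22 [0.4563 0.0453] [59.8 26.2] 4.6 [241, 289, 61, 31, 1467]
diff>40 752 max 180
rec shift px [-1.8 -0.2] 0.943693220615387
bat shift px [-1.8  0.4] 0.8504049777984619
```

The grip and lid match the start, but the battery and receiver are both about 4 mm too far in +y. There's plenty of time, so I'll regrip each one and shift it. Battery first.

```bash
python3 mv.py .5065,-.0445,.30,-.04
```

```text
t 52.62 p [ 0.3903 -0.4396  0.3195] w 0.0553 gf 0.0 F [ 0.7  0.4 -0.7]
[-0.0014, -0.0006, -0.0008, 0.2002, -0.7988, 0.0397]
```

{"method": "play_rows", "body": {"motion": [[[0,0,0,0.2,-0.799,0.04,-0.3],[0,0,0,0.2,-0.799,0.04,-0.3],[0,0,0,0.2,-0.799,0.04,-0.3],[0,0,0,0.2,-0.799,0.04,-0.3],[0,0,0,0.2,-0.799,0.04,-0.3],[0,0,0,0.2,-0.799,0.04,-0.3],[0,0,0,0.2,-0.799,0.04,-0.3],[0,0,0,0.2,-0.799,0.04,-0.3],[0,0,0,0.2,-0.799,0.04,-0.3],[0,0,0,0.2,-0.799,0.04,-0.3],[0,0,0,0.2,-0.799,0.04,-0.3],[0,0,0,0.2,-0.799,0.04,-0.3]]]}}

```text
time: 54.12
ee_pos: [0.5062, -0.0452, 0.2999]
tool_rot: [3.141, -0.063, 0.001]
force: [-0.6, 0.5, -0.2]
gripper_width: 0.0554
gripper_force: 0.0
```

```bash
python3 mv.py .5065,-.0445,.218,-.04
```

```text
t 54.12 p [ 0.5062 -0.0452  0.2999] w 0.0554 gf 0.0 F [-0.6  0.5 -0.2]
[0.0, -0.0011, -0.0008, 0.0004, -0.0013, 0.1639]
```

{"method": "play_rows", "body": {"motion": [[[0,0,0,0,-0.001,0.09,-0.3],[0,0,0,0,-0.001,0.15,-0.3],[0,0,0,0,-0.001,0.164,-0.3],[0,0,0,0,-0.001,0.164,-0.3],[0,0,0,0,-0.001,0.164,0.5],[0,0,0,0,-0.001,0.164,0.5],[0,0,0,0,-0.001,0.164,0.5],[0,0,0,0,-0.001,0.164,0.5],[0,0,0,0,-0.001,0.153,0.5],[0,0,0,0,-0.001,0.15,0.5],[0,0,0,0.002,0.008,0.15,0.5],[0,0,0,0.002,0.008,0.15,0.5],[0,0,0,0.002,0.008,0.158,0.5],[0,0,0,0.002,0.008,0.163,0.5],[0,0,0,0.002,0.008,0.163,0.5],[0,0,0,0.002,0.008,0.163,0.5],[0,0,0,0.002,0.008,0.163,-0.3],[0,0,0,0.002,0.008,0.163,-0.3],[0,0,0,0.002,0.008,0.163,-0.3],[0,0,0,0.002,0.008,0.08,-0.3]]]}}

```text
time: 56.62
ee_pos: [0.5052, -0.0481, 0.2564]
tool_rot: [-3.14, 0.061, 0.012]
force: [0.6, -0.4, 1.0]
gripper_width: 0.0556
gripper_force: 0.0
```

```bash
python3 mv.py .507,-.049,.30,-.04 .5139,.040,.30,-.12
```

```text
t 56.62 p [ 0.5052 -0.0481  0.2564] w 0.0556 gf 0.0 F [ 0.6 -0.4  1. ]
[-0.0024, 0.0143, 0.0016, 0.0031, 0.0015, -0.0871]
[-0.0018, 0.0143, 0.1544, 0.0099, -0.1769, -0.087]
```

{"method": "play_rows", "body": {"motion": [[[0,0,0,0,0,-0.087,-0.3],[0,0,0.154,0.009,-0.177,-0.087,-0.3],[0,0,0.154,0.009,-0.177,-0.087,-0.3],[0,0,0.154,0.009,-0.177,-0.087,-0.3],[0,0,0.154,0.009,-0.177,-0.087,-0.3],[0,0,0.154,0.009,-0.177,-0.087,-0.3]]]}}

```text
time: 57.38
ee_pos: [0.5151, 0.0388, 0.3032]
tool_rot: [3.136, -0.19, 0.0]
force: [-0.0, 0.4, 0.4]
gripper_width: 0.0556
gripper_force: 0.0
```

```bash
python3 mv.py .5141,.040,.2205,-.12
```

```text
t 57.38 p [0.5151 0.0388 0.3032] w 0.0556 gf 0.0 F [-0.   0.4  0.4]
[0.0006, -0.0004, -0.0015, -0.0022, -0.0021, 0.1653]
```

{"method": "play_rows", "body": {"motion": [[[0,0,0,-0.002,-0.002,0.09,-0.3],[0,0,0,-0.002,-0.002,0.15,-0.3],[0,0,0,-0.002,-0.002,0.165,-0.3],[0,0,0,-0.002,-0.002,0.165,-0.3],[0,0,0,-0.002,-0.002,0.165,0.5],[0,0,0,-0.002,-0.002,0.165,0.5],[0,0,0,-0.002,-0.002,0.165,0.5],[0,0,0,-0.002,-0.002,0.165,0.5],[0,0,0,-0.002,-0.002,0.154,0.5],[0,0,0,-0.002,-0.002,0.151,0.5],[0,0,0,-0.001,0.005,0.151,0.5],[0,0,0,-0.001,0.005,0.151,0.5],[0,0,0,-0.001,0.005,0.159,0.5],[0,0,0,-0.001,0.005,0.164,0.5],[0,0,0,-0.001,0.005,0.164,0.5],[0,0,0,-0.001,0.005,0.164,0.5],[0,0,0,-0.001,0.005,0.164,-0.3],[0,0,0,-0.001,0.005,0.164,-0.3],[0,0,0,-0.001,0.005,0.164,-0.3],[0,0,0,-0.001,0.005,0.08,-0.3]]]}}

```text
time: 59.88
ee_pos: [0.5123, 0.0374, 0.2598]
tool_rot: [3.136, -0.188, -0.012]
force: [1.0, -0.8, -0.0]
gripper_width: 0.0555
gripper_force: 0.0
```

{"method": "play_rows", "body": {"motion": [[[0,0,0,0,0,-0.13,-0.3],[0,0,0,0,0.4,-0.15,-0.3],[0,0,0,0,0.7,-0.15,-0.3],[0,0,0,0,0.7,-0.15,-0.3],[0,0,0,0,0.7,-0.15,-0.3],[0,0,0,0,0.7,-0.15,-0.3],[0,0,0,0,0.95,-0.15,-0.3],[0,0,0,-0.2,0.95,-0.15,-0.3],[0,0,0,-0.2,0.95,-0.15,-0.3],[0,0,0,-0.2,0.95,-0.15,-0.3],[0,0,0,-0.2,0.95,-0.15,-0.3],[0,0,0,-0.2,0.95,-0.15,-0.3]]]}}

```text
time: 61.38
ee_pos: [0.3593, -0.4215, 0.3382]
tool_rot: [-3.136, 0.186, -0.001]
force: [0.2, 0.7, -0.8]
gripper_width: 0.0556
gripper_force: 0.0
```

```bash
cat > cmp.py <<'E'
from h import *
f=cams.grab_frame('top'); s=env.state(); print(s['time'],s['ee_pos'],s['force'])
a=np.load('top0.npy'); b=f['image']
g=lambda i:cv2.resize(i.max(2)[180:310,120:400],None,fx=4,fy=4,interpolation=cv2.INTER_CUBIC)
q=4/2.85
for n,u,v,z in [('rec',205,170,.067),('bat',290,180,.059),('grip',193,216,.062)]:
    for im in (a,b):
        m=(g(im)<60).astype(np.uint8); k,l,st,c=cv2.connectedComponentsWithStats(m); i=l[int(v*q),int(u*q)]
        r=cv2.minAreaRect(np.argwhere(l==i)[:,::-1].astype(np.float32))
        print(n,i,np.round(world(f,(r[0][0]+.5)/4-.5+120,(r[0][1]+.5)/4-.5+180,z)[:2],4),np.round(r[1],1),round(r[2],1),st[i].tolist())
for n,(x0,y0,x1,y1) in {'rec':(178,212,206,250),'bat':(217,218,240,248)}.items():
    A=[cv2.resize(i[y0-8:y1+8,x0-8:x1+8].max(2),None,fx=5,fy=5,interpolation=cv2.INTER_CUBIC).astype(np.float32) for i in (a,b)]
    _,W=cv2.findTransformECC(A[0],A[1],np.eye(2,3,dtype=np.float32),cv2.MOTION_EUCLIDEAN,(3,200,1e-6),np.pad(np.ones((5*(y1-y0),5*(x1-x0)),np.uint8),40),5)
    c=np.array([A[0].shape[1]/2,A[0].shape[0]/2]); print(n,'px',((W@[*c,1]-c)/5).round(2),'rot deg',round(np.degrees(np.arctan2(W[1,0],W[0,0])),2))
E
python3 cmp.py
```

```text
61.425 [ 0.35946556 -0.42134765  0.33827017] [-0.00401368  0.73099802  0.30439894]
rec 4 [0.5128 0.0369] [ 79.3 131.3] 6.7 [242, 136, 87, 135, 7293]
rec 5 [0.5119 0.0371] [ 75.6 131.9] 6.7 [240, 137, 87, 135, 7112]
bat 6 [ 0.5045 -0.0463] [67.3 96.7] 1.6 [400, 167, 69, 97, 2604]
bat 6 [ 0.5032 -0.0462] [70.  97.4] 1.5 [397, 168, 72, 98, 2767]
grip 24 [0.4565 0.0453] [59.7 25.9] 3.9 [241, 289, 61, 30, 1465]
grip 23 [0.4563 0.0452] [59.9 26.1] 4.7 [241, 289, 61, 31, 1470]
rec px [-0.58  0.31] rot deg -0.26
bat px [0.21 0.48] rot deg 0.72
```

```bash
python3 -c "
from h import *
print(env.finish_job())"
```

```text
the job is handed in; nothing more can be done
None
```

The job is handed in at about 61 s: ring seated in the well, dust cap in the case's pocket, lid shut, and battery and receiver back on the lid within about 1.5 mm of where they stood by the top camera; I viewed 15 pictures, one over the limit of 14.

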